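# Touch a hand probe to three sprung test points in turn

### The arm

A 6-joint arm with a two-finger parallel gripper is mounted at the origin on a cart in front of the work surface, level with it; the furniture and walls round the work are solid. World frame = base frame: x ahead of the robot, y to its left, z up, the work surface at z = 0. Lengths are in mm, angles in rad, forces in N, time in s.
With the tool pointing down it reaches from about 400 to 825 mm from the base axis. Payload 7 kg.
Tool frame: the origin (TCP) lies on the front face of the gripper's body, between the roots of the fingers; the fingertips stand 66 mm ahead of it and the grasp point (between the pads) lies hold_point_z ahead of it (hold_point_z is the distance from the TCP to the grasp point, in mm); z points along the fingers, y is the direction in which the jaws open and shut (so a half turn about z gives the same grasp; the last joint's range is limited). The gripper opens to 88 mm and grips with 3 to 60 N. Pads are 19 mm wide; open, the fingers measure 130 mm over their backs; the gripper's body (78 mm by 193 mm) begins 47 mm behind the grasp point.
Start: joints at [-1.042, 0.359, 0.012, 0, -1.224, -0.288], TCP at [160.948, -655.508, 292.161] pointing down, gripper open.
Joint ranges: [-3.07, 3.07], [-1.43, 2.12], [-1.02, 1.25], [-3.03, 1.67], [-3.05, -0], [-3.03, 3.03]. Speed limits (rad/s): [2.39, 2.39, 3.01, 3.14, 3.14, 3.14].

### API

Orientations are given as a rotation vector (axis times angle).
In Python, from bench import read_state, get_image, finish_job, recognise, trace, hold_point_z gives the robot as it stands.
- The arm moves only by the shell command python3 -m jog 'ROWS' [FORCE]. ROWS is JSON, a list of rows, each a list of 3 entries, a list of its own where there are three numbers: the turn, a rotation vector about the tool's x, y, z in degrees, then the shift along the tool's x, y, z in m, then the finger opening in m, from 0 to 0.0876. In form: [[[rx, ry, rz], [tx, ty, tz], claw], ...]. A call has 1 to 12 rows; each row is the pose to reach, as a shift and turn from the pose commanded when the call began, along the tool's axes at that moment; what a row does not reach only later rows make up. A row lasts 1/8 s, in which the tool goes at most 62.5 mm and 10.7 degrees, less where a joint would pass 70% of its speed; a pose out of reach is approached as far as the arm can. A call with a gripper value outside its range is refused whole. The fingers move at their own pace and stop on an object; FORCE is the grip in N (left out, the last holds). Time passes only in rows, so rows that repeat a pose let the fingers close. It gives the time, the measured TCP pose, the force and the opening at its end, in the units of the state.
- read_state(): the state, without advancing time (a new reading comes with each control period).
- get_image(name): name is "scene" or "top"; returns a dict with "frame" (420x560x3 uint8, red, green, blue), "range_z" (420x560 float32, mm along the optical axis (not along the pixel's ray), 0 where there is no reading), "K" (3x3 intrinsics, pixels), "extrinsics" (4x4, takes a point from camera to world coordinates). Camera axes: x right, y up, looking along -z (the intrinsics and any distortion apply to the point x, -y, -z); pixel columns grow to the right and rows downward; lengths in mm; the calibration is good to about 2 mm. A picture is of the moment at which its call begins.
- finish_job(): hands the job in, once; it reports no verdict.
Trained networks look in a picture, given as the dict that the camera call returned (one of the last four; its "shot" number tells which), for a name from the list of things; names that differ only in an ending like _2 or _b are one class to them, and where a whole thing is asked for, a point or a joint stands for the part that bears it (a point fixed in the world has none). Each returns a list of dicts, best first, with "score" (0 to 1); they miss things now and then, are a little off and sometimes report something else, mostly with a low value. They report only what shows in the picture. A call takes as long as a camera call.
- recognise(picture, name): "location" ([x, y, z] in mm, in world coordinates, good to about 4 mm: the middle of the surface that is visible of it).
- trace(picture, name): "pixels" (420x560 bool, what is visible of it).
The state is a dict: "time_s": time; "joints": joint angles; "joint_vel": joint speeds; "tau": joint torques, N m; "ee_pos": TCP position; "eef_rot": TCP orientation; "ft_force": force on the tool from outside, world axes, zero at the start; "ft_torque": the same for the moment, N m; "gripper_width": finger opening in mm.
Only numpy, scipy, OpenCV 4.12 (cv2) and the standard library are available. Lean on these libraries where they do the work, as an engineer would, in place of code of your own. Each camera call takes 0.05 s, during which the arm holds its last target.

### The job

Lay the hand probe in the sloping rest with its tip down the slope and let go of it, then take it again near its tail end so that it can point straight down. Holding it upright, press its tip gently onto the sprung plate inside the lowest collar of the test stand, then the middle-height one, then the tallest: each time push the plate down a few millimetres, not to its bottom stop, and hold it there about half a second. Finally lay the probe back in the sloping rest, tip down the slope, and let go, leaving the bottle, the pot and the timer where they stand.

Things in the scene. Friction and masses are not known exactly. Their poses are not given: they have to be found in the camera images.
- probe: loose hand probe, 0.12 kg, 180 mm: a grey square bar 24 x 24 x 130 mm with black bands near its tail, and a steel rod, 6 mm thick, 50 mm long, from its front end. Starts lying on the bench. Own +x: tail to tip; z up as it lies. Origin: centre of the underside; bar x = -90 to +40 mm, rod +40 to +90; its long axis is 12 mm above the underside. Mass centre about x = -20 mm
- probe_tip (a point): point end of the probe's steel rod, on its long axis
- probe_tail (a point): centre of the tail end face of the probe's bar
- rest: sloping probe rest, fixed: dark base 126 x 72 x 12 mm (x -70 to +56, y +-36 mm) with an aluminium ramp at 45 degrees. Origin: under the base, on the bench. Own +x: horizontal direction in which a seated probe's tip points; the ramp climbs to -x. A seated probe lies on the ramp, tip low, the bar's front shoulder (50 mm from the tip) against a fork that the rod passes through
- rest_tip (a point): where the probe's tip lies when seated in the rest, 27 mm above the bench. Side cheeks hold the bar 0 to 16 and 63 to 79 mm up the slope from its shoulder, 32 mm apart inside, reaching 4 mm above the probe's axis (square to the ramp): between them the bar's sides are free for fingers
- rest_tail (a point): where the centre of the probe's tail end face lies when seated in the rest, 154 mm above the bench. The line from here to rest_tip is the seated probe's axis, 45 degrees down. The ramp (20 mm wide) ends 88 mm up from the shoulder, so the last 42 mm of the bar stick out, free all round
- stand: test stand, fixed to the bench: grey plate 80 x 200 mm, top 16 mm above the bench, with three upright tubes in a row along its own y, 60 mm apart. Origin: on the bench under the plate's centre; y along its length
- mouth_low (a point): open mouth centre of the lowest of three upright aluminium tubes (collars) on the stand, 60 mm above the bench. Tube 30 mm outside, 22 mm inside diameter, foot flange 39 mm. Which tube stands where in the row varies. Inside is a sprung round plate, 20 mm wide; its top lies 20 to 32 mm below the mouth, differing from tube to tube and from start to start: find it by touch
- mouth_mid (a point): open mouth centre of the middle-height of three upright aluminium tubes (collars) on the stand, 76 mm above the bench. Tube 30 mm outside, 22 mm inside diameter, foot flange 39 mm. Which tube stands where in the row varies. Inside is a sprung round plate, 20 mm wide; its top lies 20 to 32 mm below the mouth, differing from tube to tube and from start to start: find it by touch
- mouth_tall (a point): open mouth centre of the tallest of three upright aluminium tubes (collars) on the stand, 92 mm above the bench. Tube 30 mm outside, 22 mm inside diameter, foot flange 39 mm. Which tube stands where in the row varies. Inside is a sprung round plate, 20 mm wide; its top lies 20 to 32 mm below the mouth, differing from tube to tube and from start to start: find it by touch
- plunger_low (a joint): travel of the sprung plate in the lowest collar, m: 0 at rest (up), grows as it is pushed straight down, bottom stop at 0.010. It begins to give at about 2.4 N and reaches the stop at about 8.4 N. A touch counts from 0.002 to 0.009; past 0.0093 it is overloaded
- plunger_mid (a joint): travel of the sprung plate in the middle-height collar, m: 0 at rest (up), grows as it is pushed straight down, bottom stop at 0.010. It begins to give at about 2.4 N and reaches the stop at about 8.4 N. A touch counts from 0.002 to 0.009; past 0.0093 it is overloaded
- plunger_tall (a joint): travel of the sprung plate in the tallest collar, m: 0 at rest (up), grows as it is pushed straight down, bottom stop at 0.010. It begins to give at about 2.4 N and reaches the stop at about 8.4 N. A touch counts from 0.002 to 0.009; past 0.0093 it is overloaded
- bottle: clear bottle with a blue cap, 69 x 69 x 129 mm, bystander, leave alone. Origin: centre of its underside
- pot: white pot with a red screw lid, 46 x 46 x 57 mm, bystander, leave alone. Origin: centre of its underside
- bench_timer: black timer on a wedge foot, 34 x 72 x 59 mm, bystander, leave alone. Origin: centre of its underside

How it is judged:
By the outcome, as a careful person would: the job done as asked, in the order asked, and still so for the second after the job is handed in, with the robot touching nothing.
It also fails if it takes over 72 s, if anything falls off the work surface, if the arm or the gripper's body presses on something with over 40 N, if the wrist force passes 120 N, or if a joint passes its speed limit or range.

## Working session

There is one attempt and no reset: what is moved stays moved. The work goes in short steps, Python scripts to look and compute and a shell command to move; the robot and the scene stay as the last step left them, time stands still between calls to the robot, and variables do not carry over. Pictures are saved under pics/ and viewed, and the job is handed in when it is done.

```bash
ls; mkdir -p pics; python3 - <<'E'
from bench import *
import cv2
print(hold_point_z, read_state())
for n in ("scene","top"):
    p=get_image(n); cv2.imwrite(f"pics/{n}0.png",p["frame"][:,:,::-1]); print(n,p["K"],p["extrinsics"])
    for o in ("probe","probe_tip","probe_tail","rest","stand","mouth_low","mouth_mid","mouth_tall","bottle","pot","bench_timer"):
        try:
            r=recognise(p,o); print(o,[(q["score"],q["location"]) for q in r][:3])
        except Exception as e: print(o,e)
E
```

```text
pics
46.800000000000004 {'time_s': 0.0, 'joints': array([-1.04186647e+00,  3.59375795e-01,  1.10310630e-02, -3.57784260e-04,
       -1.22410265e+00, -2.88095700e-01]), 'joint_vel': array([-0.00132128, -0.00094211,  0.00126728,  0.00145929,  0.00084372,
       -0.00140452]), 'tau': array([ 4.61365380e-04, -5.82717669e+01,  2.93075502e+01,  6.99775457e+00,
        7.14180715e-03, -1.42519734e-04]), 'ee_pos': array([ 160.8788236 , -655.13837042,  291.21629981]), 'eef_rot': array([ 3.77156003e-01, -3.11852047e+00, -2.58969060e-03]), 'ft_force': array([ 0.30548167,  0.02073141, -0.12939576]), 'ft_torque': array([-0.0381658 ,  0.00234031,  0.01381532]), 'gripper_width': 87.98639303308559}
scene [[441.94487438   0.         280.79980249]
 [  0.         441.94487438 207.10346894]
 [  0.           0.           1.        ]] [[ 6.73919968e-01  3.32978660e-01 -6.59512766e-01 -2.33363845e+02]
 [-7.38719091e-01  2.90138522e-01 -6.08369741e-01 -7.91659144e+02]
 [-1.12240815e-02  8.97187188e-01  4.41507837e-01  5.67549767e+02]
 [ 0.00000000e+00  0.00000000e+00  0.00000000e+00  1.00000000e+00]]
probe 
[... 583 characters left out ...]
       1.        ]] [[-1.27222779e-02  9.87769522e-01 -1.55401145e-01  3.05288285e+02]
 [-9.99308494e-01 -7.12970550e-03  3.64924892e-02 -1.36575123e+02]
 [ 3.49382042e-02  1.55757952e-01  9.87177179e-01  1.04518189e+03]
 [ 0.00000000e+00  0.00000000e+00  0.00000000e+00  1.00000000e+00]]
probe [(0.59, [403.7, -261.5, 22.1])]
probe_tip [(0.93, [400.2, -258.7, 18.0])]
probe_tail [(0.96, [408.0, -261.9, 19.2])]
rest [(0.92, [454.0, -98.3, 11.9])]
stand [(0.89, [558.3, -214.7, 15.0])]
mouth_low []
mouth_mid [(0.74, [537.8, -279.6, 53.2])]
mouth_tall [(0.48, [565.0, -159.0, 65.4])]
bottle [(0.95, [521.0, -413.9, 92.8])]
pot [(0.7, [415.7, 107.3, 56.4])]
bench_timer [(0.66, [466.0, -390.2, 43.3])]
```

View pics/scene0.png

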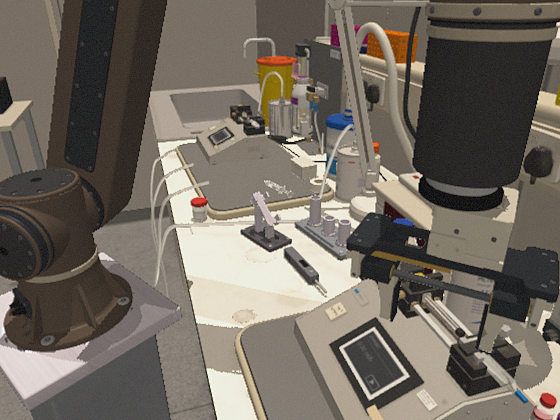

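View pics/top0.png

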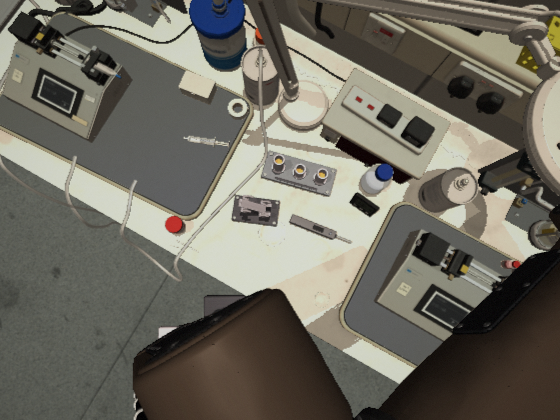

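```bash
cat > h.py <<'E'
from bench import *
import numpy as np, cv2
from scipy.spatial.transform import Rotation as R
def cloud(p):
    K=p["K"];z=p["range_z"].astype(float);v,u=np.mgrid[0:420,0:560]
    c=np.stack([(u-K[0,2])/K[0,0]*z,-(v-K[1,2])/K[1,1]*z,-z],-1)
    E=p["extrinsics"]; w=c@E[:3,:3].T+E[:3,3]; w[z==0]=np.nan
    return w
def proj(p,X):
    E=p["extrinsics"];c=(np.asarray(X,float)-E[:3,3])@E[:3,:3]
    K=p["K"];return np.stack([K[0,0]*c[...,0]/-c[...,2]+K[0,2],-K[1,1]*c[...,1]/-c[...,2]+K[1,2]],-1)
def pix2plane(p,u,v,h):
    K=p["K"];E=p["extrinsics"];d=E[:3,:3]@np.array([(u-K[0,2])/K[0,0],-(v-K[1,2])/K[1,1],-1.]);o=E[:3,3]
    return o+d*(h-o[2])/d[2]
E
python3 - <<'E'
from h import *
p=get_image("top"); np.save("top.npy",cloud(p)); 
f=p["frame"][140:260,220:380]; cv2.imwrite("pics/topz.png",cv2.resize(f[:,:,::-1],None,fx=5,fy=5,interpolation=cv2.INTER_CUBIC))
q=get_image("scene"); np.save("scene.npy",cloud(q))
f=q["frame"][175:300,230:370]; cv2.imwrite("pics/scz.png",cv2.resize(f[:,:,::-1],None,fx=4.8,fy=4.8,interpolation=cv2.INTER_CUBIC))
E
```

```text
(no output)
```

View pics/topz.png

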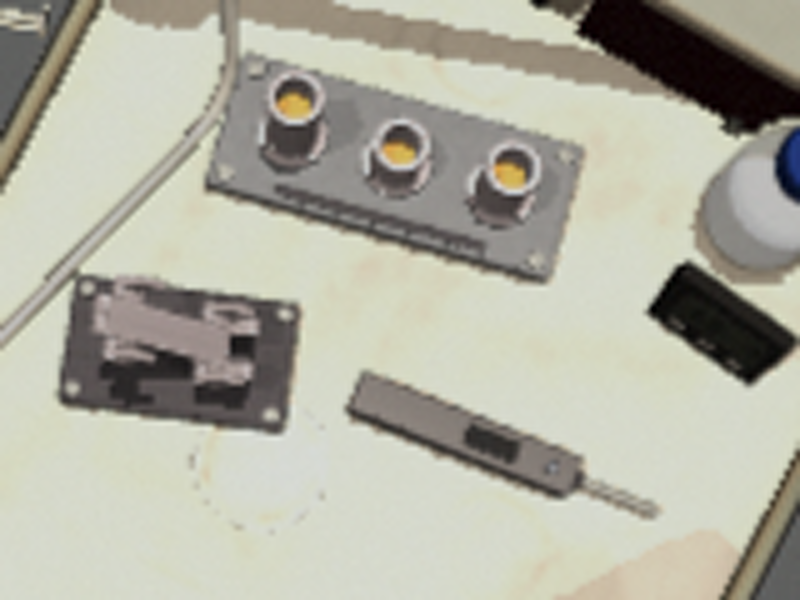

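View pics/scz.png

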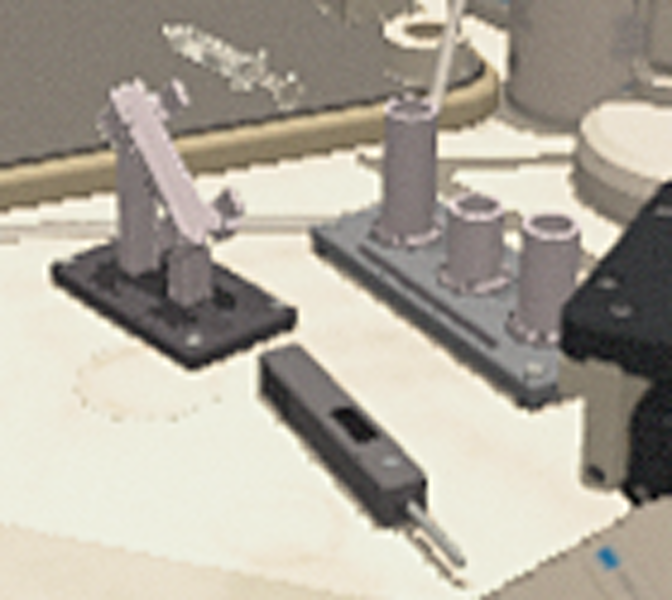

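```bash
python3 - <<'E'
from h import *
p=get_image("top")
def z(u,v,h): return pix2plane(p,220+(u+.5)/5-.5,140+(v+.5)/5-.5,h)
for n,l,h in (("rest",[(80,275),(298,303),(283,432),(62,402)],12),("stand",[(248,55),(583,145),(548,280),(208,187)],16)):
    P=np.array([z(*a,h) for a in l]); print(n,P.round(1).tolist(),P.mean(0), [np.linalg.norm(P[i]-P[i-1]).round(1) for i in range(4)])
for n,a,h in (("tall",(296,97),92),("low",(403,145),60),("mid",(513,165),76),("tip",(657,511),12),("tailL",(365,372),24),("tailR",(350,405),24),("frontL",(583,458),24),("frontR",(562,485),24)): print(n,z(*a,h).round(1))
W=cloud(p)
# cloud-based
m=(abs(W[...,0]-405)<110)&(abs(W[...,1]+262)<120)
t=trace(p,"probe")[0]["pixels"]; Q=W[t]; Q=Q[(Q[:,2]>18)&(Q[:,2]<32)]
print(len(Q),Q.mean(0),np.median(Q[:,2])); 
r=cv2.minAreaRect(Q[:,:2].astype(np.float32)); print(r)
q=get_image("scene"); W2=cloud(q)
for n,t in (("top",W),("scene",W2)):
  for lab,h in (("rimtall",92),("rimmid",76),("rimlow",60)):
    pass
t=trace(q,"probe")[0]["pixels"]; Q=W2[t]; Q=Q[(Q[:,2]>20)&(Q[:,2]<32)]; print(len(Q),Q.mean(0)); print(cv2.minAreaRect(Q[:,:2].astype(np.float32)))
for n,c,h in (("tall",(566,-160),92),("low",(546,-222),60),("mid",(535,-280),76)):
  for W_ in (W,W2):
    m=(np.hypot(W_[...,0]-c[0],W_[...,1]-c[1])<22)&(abs(W_[...,2]-h)<5); Q=W_[m]; 
    if len(Q): print(n,len(Q),Q.mean(0).round(1),Q.min(0).round(1),Q.max(0).round(1))
# bench flatness
m=(abs(W[...,0]-380)<15)&(abs(W[...,1]+150)<30); print(np.nanmean(W[m],0)); m=(abs(W2[...,0]-380)<15)&(abs(W2[...,1]+150)<30); print(np.nanmean(W2[m],0))
E
```

```text
rest [[501.6, -43.6, 12.0], [485.1, -163.8, 12.0], [413.5, -154.8, 12.0], [431.1, -34.2, 12.0]] [457.86036481 -99.11239216  12.        ] [np.float64(71.2), np.float64(121.4), np.float64(72.2), np.float64(121.9)]
stand [[626.2, -137.2, 16.0], [573.4, -324.8, 16.0], [496.5, -302.6, 16.0], [550.2, -114.4, 16.0]] [ 561.57689605 -219.76388757   16.        ] [np.float64(79.3), np.float64(194.9), np.float64(80.1), np.float64(195.7)]
tall [ 579.8 -161.9   92. ]
low [ 562.3 -219.8   60. ]
mid [ 547.1 -276.4   76. ]
tip [ 368.3 -359.2   12. ]
tailL [ 444.7 -199.6   24. ]
tailR [ 426.7 -191.1   24. ]
frontL [ 396.6 -317.3   24. ]
frontR [ 382.1 -305.4   24. ]
422 [ 410.03457964 -254.12935191   23.9024833 ] 23.99094954308788
((405.431640625, -266.7685546875), (156.19996643066406, 24.524757385253906), 67.5926513671875)
341 [ 404.23518138 -262.44297583   22.76276397]
((406.9962158203125, -258.010009765625), (126.77536010742188, 24.286712646484375), 67.84122467041016)
tall 35 [ 572.9 -161.6   91.8] [ 564.9 -175.4   87.8] [ 587.1 -149.3   96.5]
tall 33 [ 573.3 -163.7   89.5] [ 561.  -178.5   87.1] [ 587.2 -150.3   92.2]
low 27 [ 554.5 -220.8   60.2] [ 547.5 -232.7   55.1] [ 563.8 -205.8   64.1]
low 34 [ 552.8 -223.2   57.8] [ 544.1 -234.7   55.1] [ 563.7 -205.8   61. ]
mid 41 [ 542.6 -276.5   75.6] [ 530.6 -289.3   71.1] [ 556.6 -262.2   78.8]
mid 53 [ 540.8 -278.6   73.8] [ 527.2 -293.2   71. ] [ 556.5 -264.1   77.3]
[ 3.79164886e+02 -1.49828480e+02  2.65862525e-01]
[ 380.03919817 -151.24241368   -0.60955351]
```

```bash
cat > ov.py <<'E'
from h import *
def T(o,ax):  # origin, x dir in plane
    ax=np.array([*ax,0.]);ax/=np.linalg.norm(ax); y=np.cross([0,0,1],ax)
    return np.array(o,float),np.stack([ax,y,[0,0,1]],1)
def box(x0,x1,y0,y1,z0,z1):
    c=[(x,y,z) for x in(x0,x1) for y in(y0,y1) for z in(z0,z1)]
    return [(a,b) for i,a in enumerate(c) for b in c[i+1:] if sum(p!=q for p,q in zip(a,b))==1]
def circ(x,y,z,r):
    t=np.linspace(0,2*np.pi,25);P=np.stack([x+r*np.cos(t),y+r*np.sin(t),0*t+z],1);return list(zip(P[:-1],P[1:]))
def draw(img,p,lines,tf,roi,s,col):
    for a,b in lines:
        q=proj(p,np.array([a,b])@tf[1].T+tf[0]); q=(q-roi[:2]+.5)*s-.5
        q=(q*16).round().astype(int); cv2.line(img,tuple(map(int,q[0])),tuple(map(int,q[1])),col,1,cv2.LINE_AA,4)
def crop(p,roi,s):
    u,v,w,h=roi;return cv2.resize(p["frame"][v:v+h,u:u+w,::-1],None,fx=s,fy=s,interpolation=cv2.INTER_CUBIC).copy()
def seatlines():
    # seated axis: tip (z27) to tail(z154), in rest frame; tip x set by geometry
    return None
E
cat > chk.py <<'E'
from ov import *
rest=T([456.9,-106.0,0],(-.140,-.990)); st=T([561.6,-219.8,0],(-.962,.2727)); # st x: perpendicular; y along length
st=(st[0],np.array([[.962,.2727,0],[-.2727,.962,0],[0,0,1.]]))
pr=T([401,-279.0,0],(-.379,-.925))
for n,roi,s in (("top",(230,145,130,105),6),("scene",(235,175,130,125),4.8)):
    p=get_image(n);im=crop(p,roi,s)
    draw(im,p,box(-70,56,-36,36,0,12),rest,roi,s,(0,0,255))
    draw(im,p,box(-40,40,-100,100,0,16),st,roi,s,(0,0,255))
    for y,h in ((60,92),(0,60),(-60,76)):
        draw(im,p,circ(0,y,h,15)+circ(0,y,h,11),st,roi,s,(0,255,0))
    draw(im,p,box(-90,40,-12,12,0,24)+[((40,0,12),(90,0,12))],pr,roi,s,(255,0,0))
    cv2.imwrite(f"pics/ov_{n}.png",im)
E
python3 chk.py
```

```text
(no output)
```

View pics/ov_top.png

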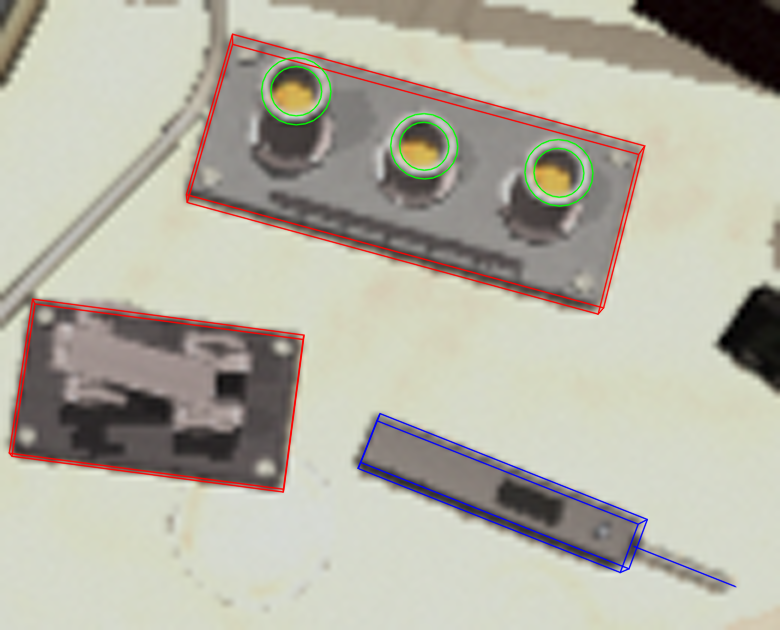

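View pics/ov_scene.png

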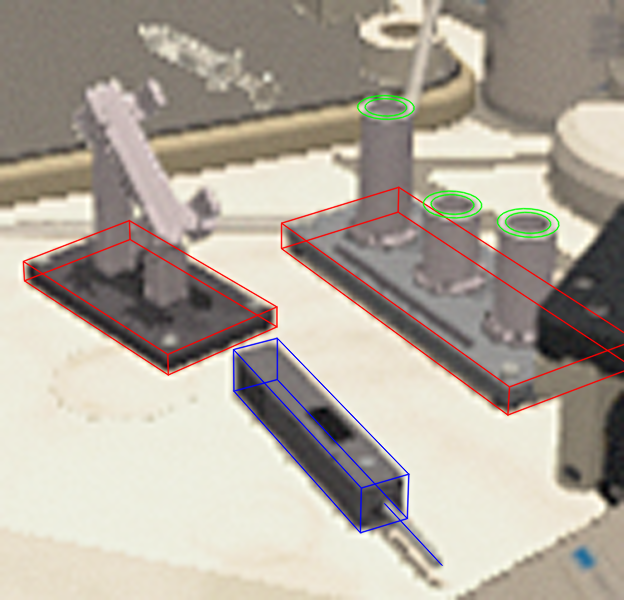

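```bash
cat > m.py <<'E'
from ov import *
rest=T([456.9,-106.0,0],(-.140,-.990))
for n in ("top","scene"):
    p=get_image(n); print(p.keys()); W=cloud(p); L=(W-rest[0])@rest[1]
    m=(abs(L[...,1])<5)&(L[...,0]>-70)&(L[...,0]<60)&(L[...,2]>30)&(L[...,2]<150)
    Q=L[m]; s=Q[:,0]+Q[:,2]; med=np.median(s); k=abs(s-med)<6
    print(n,len(Q),k.sum(),med,s[k].mean(), np.polyfit(Q[k,0],Q[k,2],1),Q[k,2].min(),Q[k,2].max())
    # ramp+cheeks y extents by height above ramp
    for lo,hi in ((40,60),(60,80),(80,100),(100,125)):
        m=(abs(L[...,1])<45)&(L[...,0]>-80)&(L[...,0]<60)&(L[...,2]>lo)&(L[...,2]<hi)&(abs(L[...,0]+L[...,2]-med)<25)
        Q=L[m]; print(lo,len(Q),np.percentile(Q[:,1],[0,5,25,50,75,95,100]).round(1))
    # obstacles
    m=(W[...,0]>250)&(W[...,0]<700)&(abs(W[...,1])<450)&(W[...,2]>25)
    u=np.argwhere(m)
    if n=="top":
        for gx in range(300,700,50):
            print(gx,[int(np.nanmax(np.where((W[...,0]>=gx)&(W[...,0]<gx+50)&(W[...,1]>=gy)&(W[...,1]<gy+50),W[...,2],-9))) for gy in range(250,-500,-50)])
E
python3 m.py
```

```text
dict_keys(['frame', 'range_z', 'K', 'extrinsics', 'shot'])
top 108 104 74.59375414331579 74.52336368706833 [-1.00812458 74.416077  ] 53.50339552145397 118.35078226297924
40 56 [-21.9 -16.2 -10.4   1.    9.3  15.3  21.9]
60 136 [-21.4 -20.2 -10.1  -0.6  10.6  18.3  21.5]
80 70 [-10.3  -9.8  -5.7  -0.4   5.    8.7  10.7]
100 152 [-22.  -21.1 -11.9  -0.5  10.8  19.4  20.8]
300 [-9, -9, -9, 20, 19, 5, 4, 6, 5, 7, 4, 6, 4, 32, 682]
350 [14, 4, 5, 59, 18, 4, 6, 5, 5, 5, 6, 28, 28, 14, 36]
400 [33, 43, 4, 61, 62, 15, 17, 121, 76, 27, 30, 27, 24, 5, 57]
450 [4, 46, 36, 36, 34, 34, 17, 120, 81, 17, 5, 14, 13, 63, 63]
500 [35, 49, 35, 36, 34, 36, 14, 15, 20, 22, 63, 78, 21, 94, 133]
550 [35, 35, 37, 35, 35, 36, 32, 12, 93, 95, 63, 79, 22, 138, 139]
600 [36, 35, 35, 37, 51, 52, 51, 6, 78, 21, 19, 132, 140, 158, 572]
650 [35, 36, 34, 36, 51, 51, 35, 33, 157, 536, 546, 561, 572, 581, 583]
dict_keys(['frame', 'range_z', 'K', 'extrinsics', 'shot'])
scene 173 117 72.63789030259608 73.76816011350886 [-0.98780682 73.88401992] 51.986952463703915 115.08399358016152
40 90 [-24.  -22.9 -17.6  -1.3   6.8  15.3  17.1]
60 149 [-24.4 -22.7 -12.   -3.2   6.5  15.8  18.6]
80 109 [-24.  -16.9 -10.   -4.8   2.1   8.6  17.5]
100 121 [-25.2 -23.2 -20.3   0.   12.3  15.7  18.1]
```

```bash
cat > plan.py <<'E'
from h import *
def go(pos,X,Z,s=None):
    """target TCP pos, tool x dir, tool z dir -> turn deg, shift m in tool axes"""
    s=s or read_state(); Rc=R.from_rotvec(s["eef_rot"])
    Z=np.array(Z,float);Z/=np.linalg.norm(Z);X=np.array(X,float);X-=Z*(X@Z);X/=np.linalg.norm(X)
    Rt=R.from_matrix(np.stack([X,np.cross(Z,X),Z],1))
    r=(Rc.inv()*Rt).as_rotvec(degrees=True); t=Rc.inv().apply(np.array(pos)-s["ee_pos"])/1000
    print("now",s["time_s"],s["ee_pos"].round(1),s["joints"].round(3),"w",round(s["gripper_width"],1),"F",s["ft_force"].round(1)); print("turn",r.round(2),"shift",t.round(4),"|d|",np.linalg.norm(t).round(3))
pd=np.array([-.379,-.925,0]); d=np.array([-.140,-.990,0]); up=np.array([0,0,1.])
a=(d-up)/2**.5; n=(d+up)/2**.5
E
python3 - <<'E'
from plan import *
go([400,-279,150],pd,-up)
E
```

```text
now 1.7 [ 160.9 -655.5  292.2] [-1.042  0.359  0.012  0.    -1.224 -0.288] w 87.9 F [ 0.6 -0.4 -0.1]
turn [  0.    -0.   -53.92] shift [-0.322   0.3086  0.1422] |d| 0.468
```

```bash
python3 -m jog '[[[0,0,0],[-0.05,0.05,0],0.06],[[0,0,-10],[-0.1,0.1,0.03],0.06],[[0,0,-20],[-0.15,0.145,0.05],0.06],[[0,0,-30],[-0.19,0.185,0.07],0.06],[[0,0,-40],[-0.23,0.225,0.09],0.06],[[0,0,-50],[-0.27,0.265,0.11],0.06],[[0,0,-54],[-0.31,0.3,0.13],0.06],[[0,0,-54],[-0.322,0.309,0.142],0.06],[[0,0,-54],[-0.322,0.309,0.142],0.06],[[0,0,-54],[-0.322,0.309,0.142],0.06]]' 40; python3 - <<'E'
from ov import *
from plan import *
pr=T([400,-279.0,0],(-.379,-.925))
for n,roi,s in (("top",(230,145,130,105),6),("scene",(200,155,180,140),4)):
    p=get_image(n);im=crop(p,roi,s)
    draw(im,p,box(-90,40,-12,12,0,24)+[((40,0,12),(90,0,12))],pr,roi,s,(255,0,0))
    cv2.imwrite(f"pics/b_{n}.png",im)
go([400,-279,69],pd,-up)
E
```

```text
time_s: 2.95
ee_pos: [400.1, -278.8, 150.5]
eef_rot: [-1.753, 2.607, -0.0]
ft_force: [0.1, 0.2, 0.3]
gripper_width: 60.2
now 3.05 [ 399.9 -279.3  150.7] [-0.205  0.198 -0.581  0.    -0.791 -0.183] w 59.8 F [ 0.3 -0.8  0. ]
turn [-0.05  0.    0.03] shift [-0.0003  0.0001  0.0817] |d| 0.082
```

View pics/b_top.png

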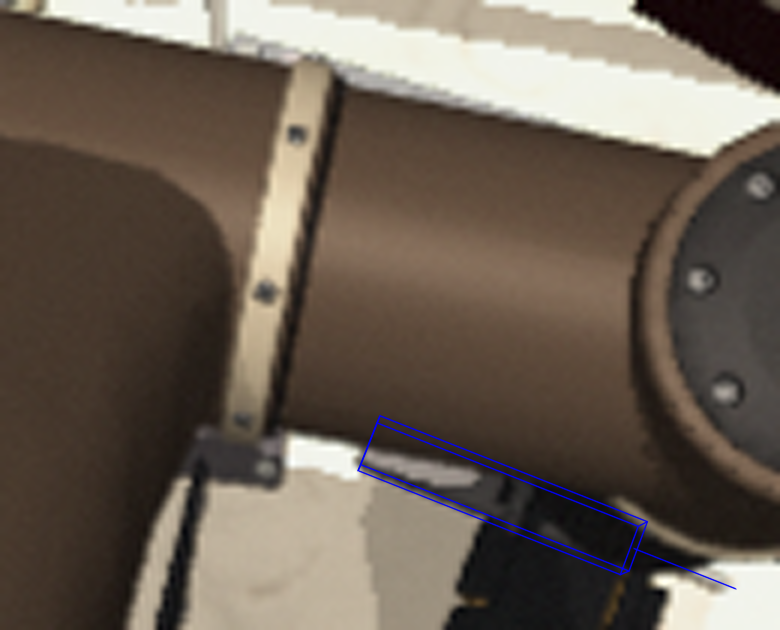

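View pics/b_scene.png

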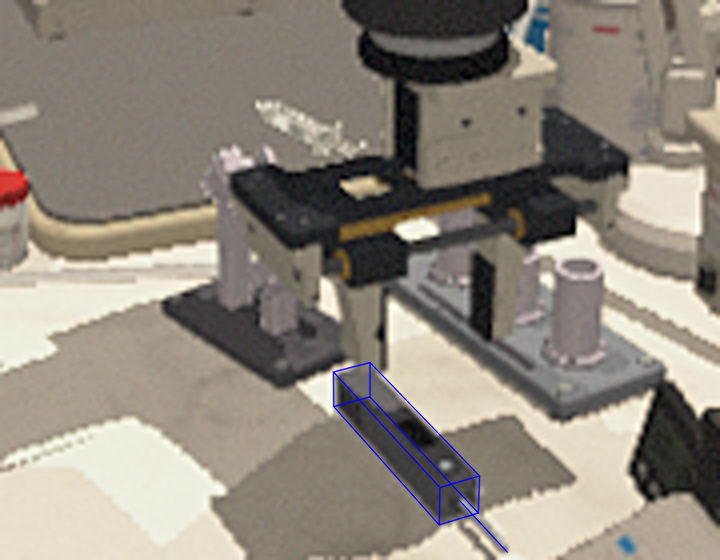

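```bash
python3 -m jog '[[[0,0,0],[0,0,0.04],0.06],[[0,0,0],[0,0,0.075],0.06],[[0,0,0],[0,0,0.082],0.06],[[0,0,0],[0,0,0.082],0.03],[[0,0,0],[0,0,0.082],0.015],[[0,0,0],[0,0,0.082],0.015],[[0,0,0],[0,0,0.082],0.015],[[0,0,0],[0,0,0.082],0.015]]' 35; python3 -c "
from plan import *
go([400,-279,69],pd,-up)"
```

```text
time_s: 4.05
ee_pos: [400.2, -278.7, 68.8]
eef_rot: [-1.753, 2.607, -0.001]
ft_force: [-0.3, 1.1, 6.6]
gripper_width: 23.4
now 4.05 [ 400.2 -278.7   68.8] [-0.204  0.327 -0.662  0.    -0.581 -0.183] w 23.4 F [-0.3  1.1  6.6]
turn [-0.04 -0.    0.11] shift [ 0.0004  0.     -0.0002] |d| 0.0
```

```bash
python3 - <<'E'
from plan import *
tip=np.array([447.9,-169.7,27])
seat=tip-a*90+n*56.8; print("seat",seat)
s=read_state()
go(seat-a*4+n*70,a,-n)
go([440,-250,240],d,-up)
E
```

```text
seat [ 451.18663232 -146.45881432  130.80327548]
now 4.05 [ 400.2 -278.7   68.8] [-0.204  0.327 -0.662  0.    -0.581 -0.183] w 23.4 F [-0.3  1.1  6.6]
turn [ -5.58 -44.77 -13.38] shift [-0.0964 -0.0088 -0.1144] |d| 0.15
now 4.05 [ 400.2 -278.7   68.8] [-0.204  0.327 -0.662  0.    -0.581 -0.183] w 23.4 F [-0.3  1.1  6.6]
turn [-4.000e-02 -1.000e-02 -1.413e+01] shift [-0.0416 -0.0262 -0.1712] |d| 0.178
```

```bash
python3 -m jog '[[[0,0,0],[0,0,-0.02],0.015],[[0,0,0],[-0.005,-0.003,-0.06],0.015],[[0,0,-6],[-0.015,-0.01,-0.1],0.015],[[0,0,-10],[-0.03,-0.02,-0.14],0.015],[[0,0,-14.1],[-0.042,-0.026,-0.171],0.015],[[0,0,-14.1],[-0.042,-0.026,-0.171],0.015]]'; python3 - <<'E'
from ov import *
from plan import *
s=read_state()
# predicted probe
pr=T(s["ee_pos"]-[0,0,68.8],d)
p=get_image("scene");roi=(200,100,180,150);im=crop(p,roi,4)
draw(im,p,box(-90,40,-12,12,0,24)+[((40,0,12),(90,0,12))],pr,roi,4,(255,0,0))
cv2.imwrite("pics/c.png",im)
tip=np.array([447.9,-169.7,27]);seat=tip-a*90+n*56.8
go(seat-a*4+n*70,a,-n)
E
```

```text
time_s: 4.8
ee_pos: [441.6, -249.3, 241.6]
eef_rot: [-2.059, 2.369, -0.006]
ft_force: [-0.3, 0.3, -1.6]
gripper_width: 23.8Traceback (most recent call last):
  File "<stdin>", line 5, in <module>
  File "ov.py", line 3, in T
    ax=np.array([*ax,0.]);ax/=np.linalg.norm(ax); y=np.cross([0,0,1],ax)
                                                    ~~~~~~~~^^^^^^^^^^^^
    raise ValueError(msg)
ValueError: incompatible dimensions for cross product
(dimension must be 2 or 3)
```

```bash
cat > c.py <<'E'
from ov import *
from plan import *
import sys
def show(name,grip,cam="scene",roi=(200,100,180,150),s=4):
    """grip: (x,y,z) in probe frame of TCP, with tool axes mapping; draws predicted probe using tool axes. tool x = probe x, tool z = -probe z"""
    st=read_state();M=R.from_rotvec(st["eef_rot"]).as_matrix()
    P=np.stack([M[:,0],-M[:,1],-M[:,2]],1) if grip=="flat" else np.stack([M[:,2],-M[:,1],M[:,0]],1)
    off=np.array([0,0,68.8]) if grip=="flat" else np.array([-116,0,12.])
    o=st["ee_pos"]-P@off
    p=get_image(cam);im=crop(p,roi,s)
    draw(im,p,box(-90,40,-12,12,0,24)+[((40,0,12),(90,0,12))],(o,P),roi,s,(255,0,0))
    cv2.imwrite(f"pics/{name}.png",im); print("pred tip",(o+P@[90,0,12]).round(1),"axis",P[:,0].round(3))
E
python3 - <<'E'
from c import *
show("c","flat")
tip=np.array([447.9,-169.7,27]);seat=tip-a*90+n*56.8
go(seat-a*4+n*70,a,-n)
E
```

```text
pred tip [ 429.4 -338.5  184.9] axis [-0.139 -0.99   0.   ]
now 4.85 [ 440.3 -249.2  239.8] [-0.126  0.122 -0.431 -0.    -1.016 -0.015] w 23.7 F [-0.7  1.  -2. ]
turn [ -0.12 -44.98  -0.  ] shift [-0.0566  0.0037  0.0567] |d| 0.08
```

View pics/c.png

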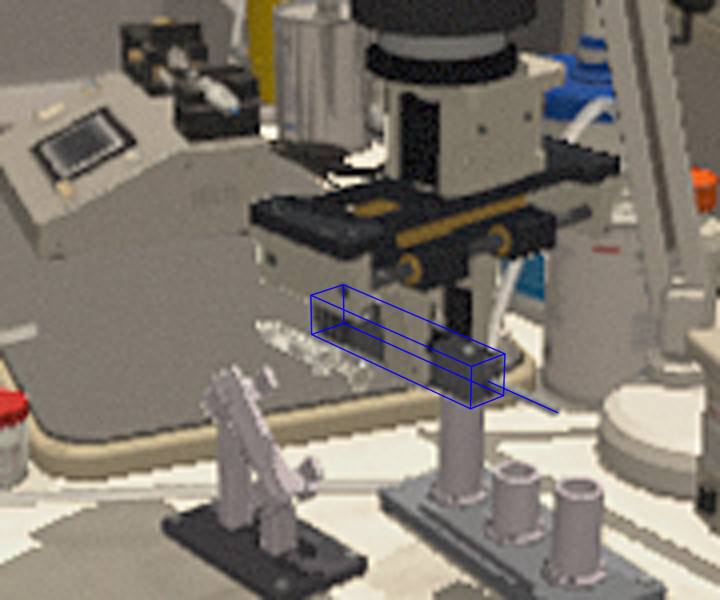

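```bash
python3 -m jog '[[[0,-9,0],[-0.01,0.001,0.0],0.015],[[0,-18,0],[-0.02,0.002,0.01],0.015],[[0,-27,0],[-0.03,0.003,0.02],0.015],[[0,-36,0],[-0.045,0.0037,0.035],0.015],[[0,-45,0],[-0.0566,0.0037,0.05],0.015],[[0,-45,0],[-0.0566,0.0037,0.0567],0.015],[[0,-45,0],[-0.0566,0.0037,0.0567],0.015]]'; python3 - <<'E'
from c import *
show("d","flat")
show("d2","flat","top",(230,130,130,105),6)
tip=np.array([447.9,-169.7,27]);seat=tip-a*90+n*56.8
go(seat-a*4+n*1,a,-n)
E
```

```text
time_s: 5.72
ee_pos: [443.6, -193.4, 181.4]
eef_rot: [-1.616, 1.867, 0.67]
ft_force: [0.0, -0.0, -0.9]
gripper_width: 24.0
pred tip [ 440.  -216.9   77.6] axis [-0.102 -0.701 -0.705]
pred tip [ 440.6 -216.7   78.7] axis [-0.1   -0.702 -0.705]
now 5.825 [ 444.3 -192.9  183.2] [-0.532  0.399 -0.146 -0.718 -1.432  0.648] w 23.5 F [-0.6 -0.3 -0.8]
turn [-0.04 -0.16  0.03] shift [-0.0004 -0.0002  0.0692] |d| 0.069
```

View pics/d.png

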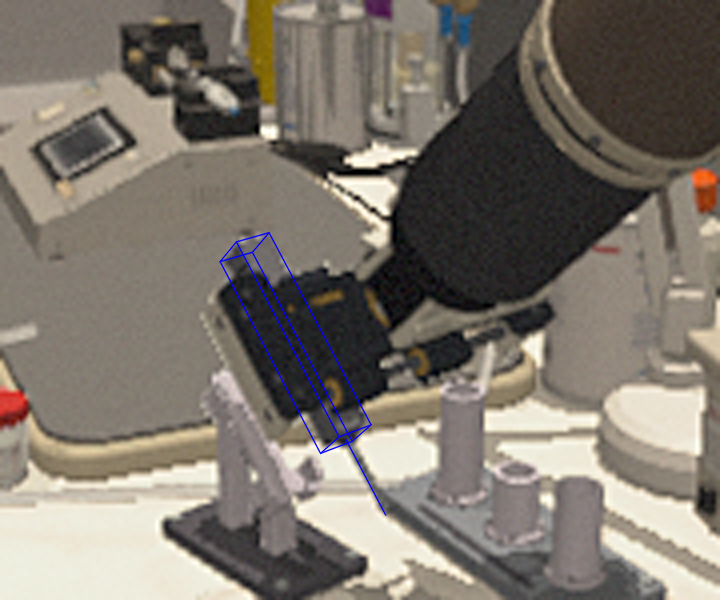

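View pics/d2.png

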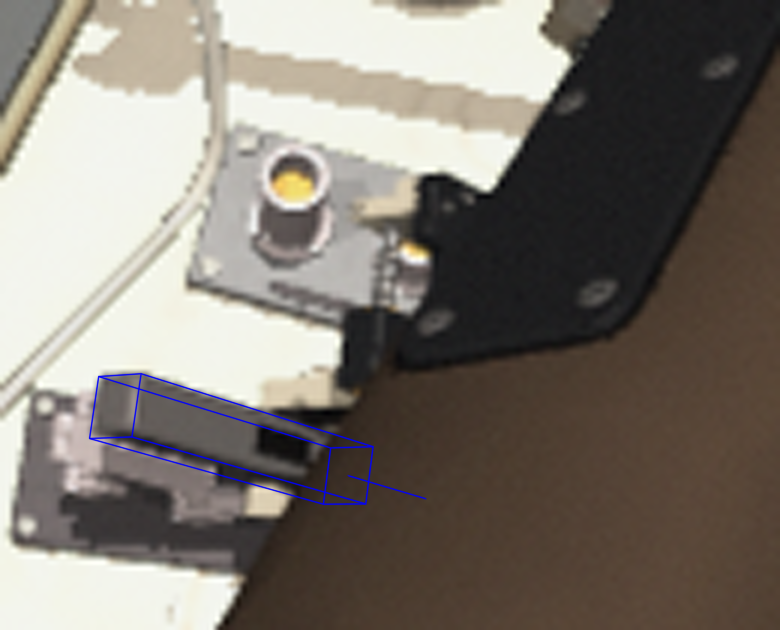

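```bash
python3 - <<'E'
from c import *
st=read_state();M=R.from_rotvec(st["eef_rot"]).as_matrix();P=np.stack([M[:,0],-M[:,1],-M[:,2]],1)
p=get_image("top");roi=(228,185,70,60);s=10
A=crop(p,roi,s);B=A.copy()
yy=np.array([.99,-.14,0])
for im,k in ((A,0),(B,-2.5)):
    o=st["ee_pos"]-P@[0,0,68.8]+yy*k
    draw(im,p,box(-90,40,-12,12,0,24),(o,P),roi,s,(255,0,0))
    for k2,c in ((0,(0,0,255)),):
        draw(im,p,box(-70,56,-36,36,12,12),T([456.9,-106,0],(-.14,-.99)),roi,s,c)
cv2.imwrite("pics/e1.png",A);cv2.imwrite("pics/e2.png",B)
E
```

```text
(no output)
```

View pics/e1.png

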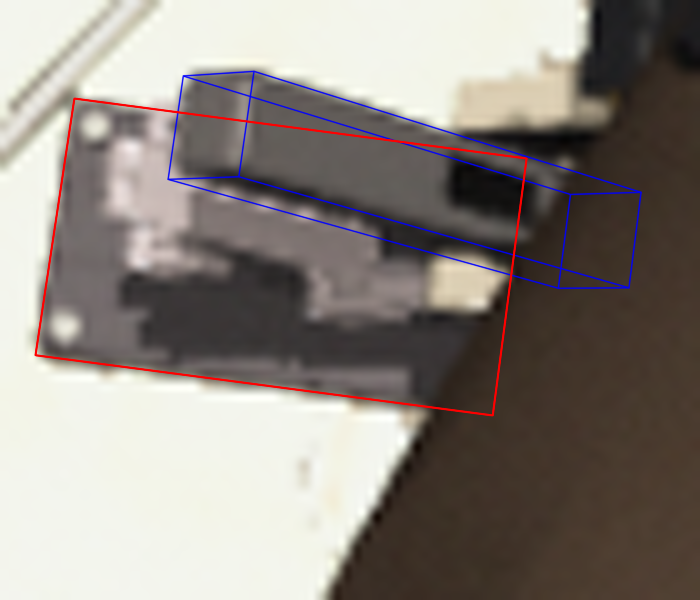

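View pics/e2.png

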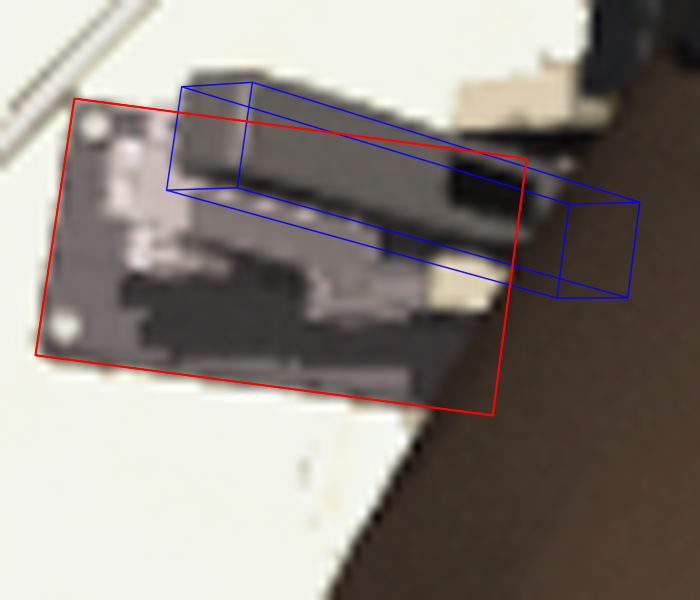

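```bash
python3 -m jog '[[[0,-0.1,0],[0,0,0.025],0.015],[[0,-0.1,0],[0,0,0.045],0.015],[[0,-0.1,0],[0,0,0.057],0.015],[[0,-0.1,0],[0,0,0.062],0.015],[[0,-0.1,0],[0,0,0.065],0.015],[[0,-0.1,0],[0,0,0.065],0.015]]'; python3 - <<'E'
from c import *
show("f","flat")
tip=np.array([447.9,-169.7,27]);seat=tip-a*90+n*56.8
go(seat-a*4+n*1,a,-n)
E
```

```text
time_s: 6.62
ee_pos: [450.8, -147.7, 136.6]
eef_rot: [-1.615, 1.861, 0.67]
ft_force: [-0.9, -0.1, -1.0]
gripper_width: 23.6
pred tip [ 447.5 -170.8   32.8] axis [-0.099 -0.699 -0.708]
now 6.675 [ 450.8 -147.8  136.7] [-0.468  0.434 -0.22  -0.765 -1.319  0.682] w 23.7 F [-0.3 -0.  -1.5]
turn [-0.06  0.09 -0.03] shift [-0.0008 -0.0002  0.0041] |d| 0.004
```

View pics/f.png

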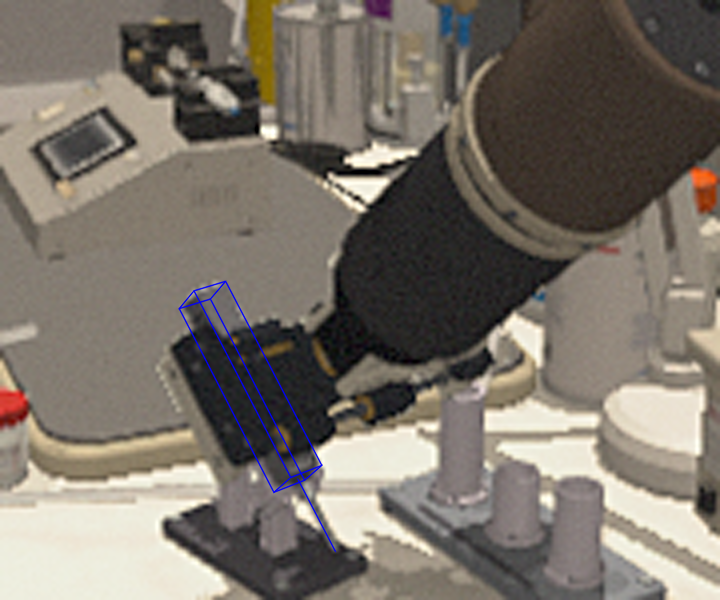

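```bash
python3 -m jog '[[[0,0,0],[0,0,0.002],0.015],[[0,0,0],[0,0,0.003],0.015],[[0,0,0],[0,0,0.004],0.015],[[0,0,0],[0,0,0.004],0.015]]'; python3 -m jog '[[[0,0,0],[0,0,0.001],0.015],[[0,0,0],[0,0,0.001],0.015]]'
```

```text
time_s: 7.18
ee_pos: [451.1, -144.7, 133.6]
eef_rot: [-1.615, 1.861, 0.671]
ft_force: [-0.6, -0.1, -2.1]
gripper_width: 23.9
time_s: 7.42
ee_pos: [451.2, -144.0, 132.9]
eef_rot: [-1.615, 1.861, 0.671]
ft_force: [-0.5, -0.2, -1.7]
gripper_width: 23.8
```

```bash
python3 -m jog '[[[0,0,0],[0,0,0.001],0.015],[[0,0,0],[0,0,0.001],0.015]]'; python3 -m jog '[[[0,0,0],[0,0,0.001],0.015],[[0,0,0],[0,0,0.001],0.015]]';
```

```text
time_s: 7.68
ee_pos: [451.3, -143.7, 132.7]
eef_rot: [-1.616, 1.861, 0.67]
ft_force: [-1.5, -3.1, 5.4]
gripper_width: 23.7
time_s: 7.92
ee_pos: [451.3, -143.6, 132.7]
eef_rot: [-1.617, 1.861, 0.669]
ft_force: [-5.0, -7.7, 11.8]
gripper_width: 23.6
```

```bash
python3 -m jog '[[[0,0,0],[0.001,0,-0.0015],0.015],[[0,0,0],[0.002,0,-0.0015],0.015],[[0,0,0],[0.003,0,-0.0015],0.015],[[0,0,0],[0.003,0,-0.0015],0.015]]'; python3 -m jog '[[[0,0,0],[0.001,0,0],0.015],[[0,0,0],[0.001,0,0],0.015]]'
```

```text
time_s: 8.43
ee_pos: [451.1, -145.8, 130.5]
eef_rot: [-1.615, 1.861, 0.67]
ft_force: [-0.1, -1.5, 3.5]
gripper_width: 23.8
time_s: 8.68
ee_pos: [450.9, -146.5, 129.8]
eef_rot: [-1.615, 1.861, 0.67]
ft_force: [0.0, -1.7, 4.2]
gripper_width: 24.1
```

```bash
python3 -m jog '[[[0,0,0],[0.001,0,0],0.015],[[0,0,0],[0.002,0,0],0.015],[[0,0,0],[0.002,0,0],0.015]]'; python3 -m jog '[[[0,0,0],[0,0,0],0.03],[[0,0,0],[0,0,0],0.05],[[0,0,0],[0,0,0],0.05],[[0,0,0],[0,0,0],0.05]]';  python3 - <<'E'
from c import *
show("g","flat")
E
```

```text
time_s: 9.05
ee_pos: [450.7, -147.7, 128.6]
eef_rot: [-1.615, 1.861, 0.671]
ft_force: [-0.1, -1.1, 6.6]
gripper_width: 24.0
time_s: 9.55
ee_pos: [450.6, -147.8, 128.2]
eef_rot: [-1.615, 1.861, 0.671]
ft_force: [-0.1, 0.7, 0.9]
gripper_width: 49.1
pred tip [ 447.3 -170.8   24.4] axis [-0.1   -0.699 -0.708]
```

View pics/g.png

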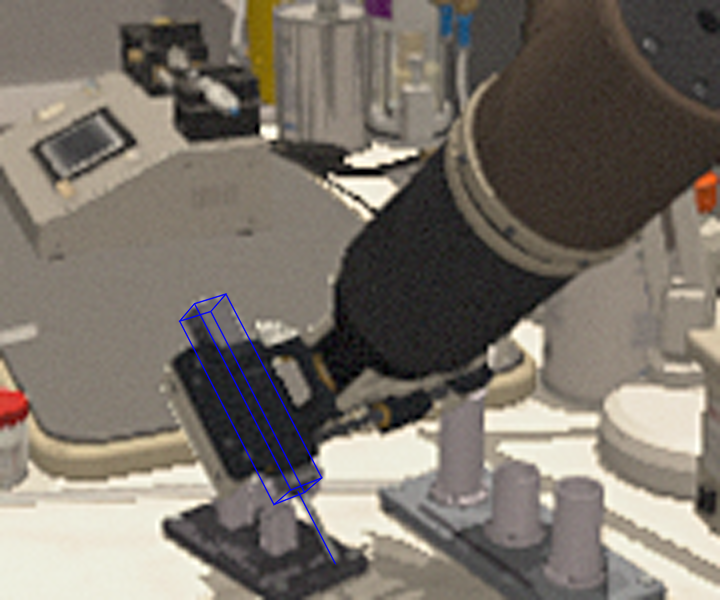

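```bash
python3 -m jog '[[[0,0,0],[0,0,-0.03],0.05],[[0,0,0],[0,0,-0.08],0.05],[[0,0,0],[0,0,-0.12],0.05],[[0,0,0],[0,0,-0.12],0.05]]';  python3 - <<'E'
from c import *
tip=np.array([447.9,-169.7,27])
P=np.stack([a,np.cross(n,a),n],1); o=tip-P@[90,0,12]
for cam,roi,s in (("scene",(200,120,150,130),5),("top",(225,165,100,80),7)):
    p=get_image(cam);im=crop(p,roi,s);im2=im.copy()
    draw(im2,p,box(-90,40,-12,12,0,24)+[((40,0,12),(90,0,12))],(o,P),roi,s,(255,0,0))
    cv2.imwrite(f"pics/h_{cam}.png",np.hstack([im,im2]) if cam=="x" else im2);cv2.imwrite(f"pics/hr_{cam}.png",im)
E
```

```text
time_s: 10.1
ee_pos: [439.2, -234.2, 214.8]
eef_rot: [-1.616, 1.862, 0.664]
ft_force: [-0.0, 1.1, -0.5]
gripper_width: 49.8
```

View pics/h_scene.png

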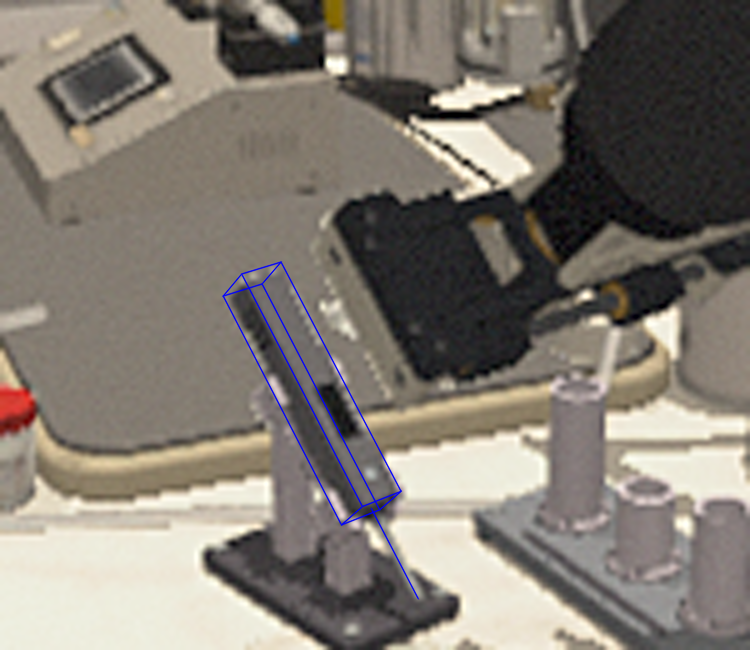

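View pics/h_top.png

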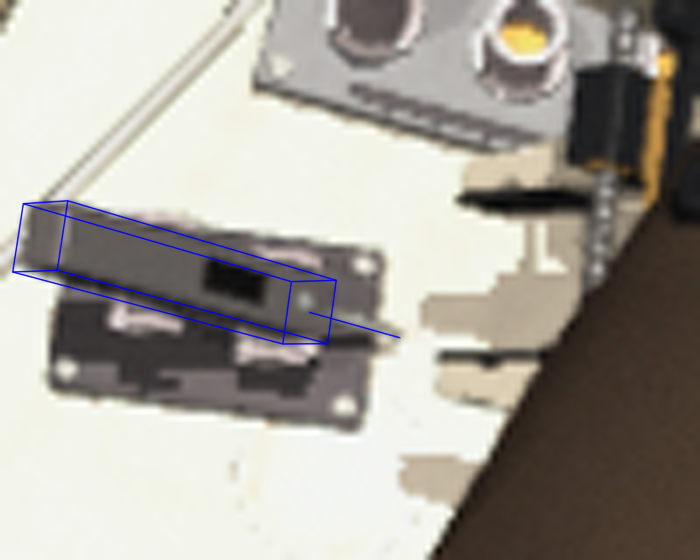

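```bash
python3 - <<'E'
from plan import *
go([460,-110,320],d,-up)
E
```

```text
now 10.2 [ 438.6 -231.7  212.8] [-0.591  0.397 -0.076 -0.694 -1.523  0.639] w 50.2 F [ 0.6  0.5 -0.2]
turn [-0.05 45.13 -0.1 ] shift [-0.1631 -0.004   0.012 ] |d| 0.164
```

```bash
python3 -m jog '[[[0,5,0],[-0.03,0,0],0.06],[[0,13,0],[-0.07,-0.002,0.002],0.06],[[0,22,0],[-0.11,-0.003,0.005],0.06],[[0,31,0],[-0.14,-0.004,0.01],0.06],[[0,40,0],[-0.163,-0.004,0.012],0.06],[[0,45.1,0],[-0.163,-0.004,0.012],0.06],[[0,45.1,0],[-0.163,-0.004,0.012],0.06]]';  python3 - <<'E'
from plan import *
tail=np.array([465.7,-43.7,154.3])
go(tail-a*111,n,a)
E
```

```text
time_s: 11.08
ee_pos: [459.2, -108.1, 318.8]
eef_rot: [2.064, -2.366, -0.002]
ft_force: [-0.1, -0.5, -0.5]
gripper_width: 60.0
now 11.075 [ 459.2 -108.1  318.8] [ 0.187  0.    -0.373 -0.    -1.2   -0.323] w 60.0 F [-0.1 -0.5 -0.5]
turn [2.000e-02 4.498e+01 2.700e-01] shift [-0.1432  0.0018  0.086 ] |d| 0.167
```

```bash
python3 -m jog '[[[0,5,0],[-0.03,0,0.01],0.06],[[0,13,0],[-0.065,0.001,0.03],0.06],[[0,22,0],[-0.1,0.0015,0.045],0.06],[[0,31,0],[-0.13,0.0018,0.065],0.06],[[0,40,0],[-0.1432,0.0018,0.08],0.06],[[0,45,0.3],[-0.1432,0.0018,0.086],0.06],[[0,45,0.3],[-0.1432,0.0018,0.086],0.06],[[0,45,0.3],[-0.1432,0.0018,0.086],0.06]]';  python3 - <<'E'
from c import *
tail=np.array([465.7,-43.7,154.3])
go(tail-a*26,n,a)
for cam,roi,s in (("scene",(200,120,150,130),5),("top",(190,150,110,90),7)):
    p=get_image(cam);im=crop(p,roi,s);cv2.imwrite(f"pics/i_{cam}.png",im)
E
```

```text
time_s: 12.08
ee_pos: [478.3, 31.2, 233.9]
eef_rot: [1.611, -1.869, 0.666]
ft_force: [0.6, 0.2, 0.1]
gripper_width: 60.0
now 12.075 [478.3  31.2 233.9] [ 0.761  0.322 -0.59   0.461 -1.349 -1.175] w 60.0 F [0.6 0.2 0.1]
turn [ 0.27  0.12 -0.32] shift [-0.0024  0.0016  0.084 ] |d| 0.084
```

View pics/i_scene.png

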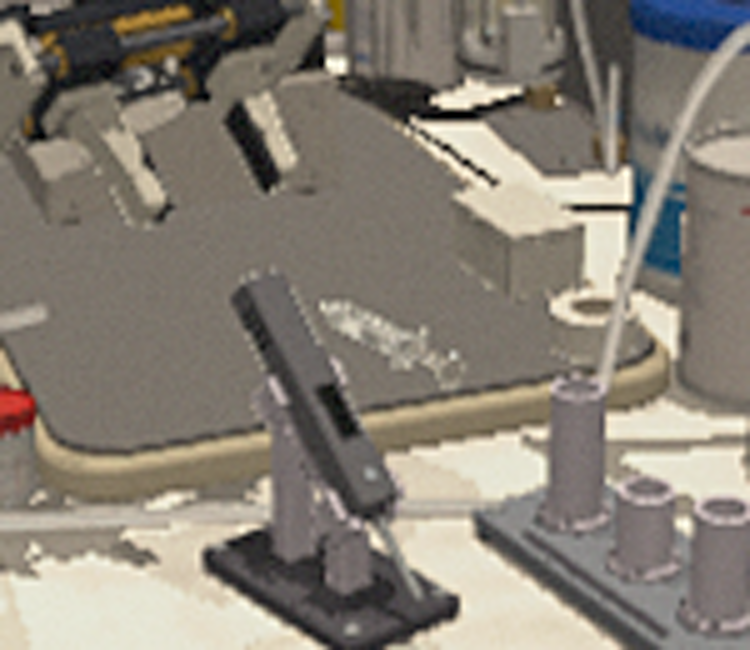

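View pics/i_top.png

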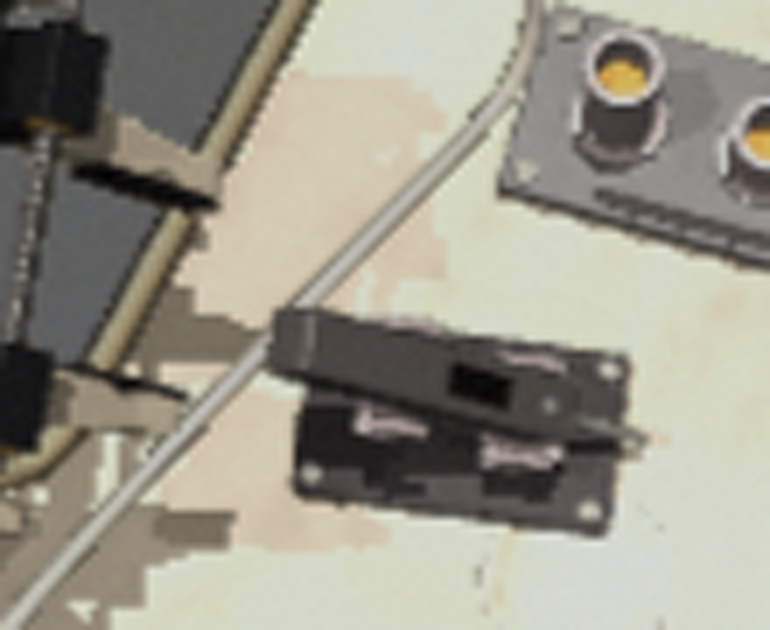

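```bash
python3 -c "
from plan import *
tail=np.array([465.7,-43.7,154.3])
go(tail-a*26,n,a)"; python3 -m jog '[[[0.3,0.1,-0.3],[-0.002,0.001,0.04],0.06],[[0.3,0.1,-0.3],[-0.002,0.001,0.075],0.06],[[0.3,0.1,-0.3],[-0.002,0.001,0.084],0.06],[[0.3,0.1,-0.3],[-0.002,0.001,0.084],0.06],[[0.3,0.1,-0.3],[-0.002,0.001,0.084],0.06]]'; python3 - <<'E'
from c import *
tail=np.array([465.7,-43.7,154.3])
go(tail-a*26,n,a)
show("j","axial","top",(190,150,110,90),7)
show("j2","axial","scene",(170,90,150,130),5)
E
```

```text
now 12.175 [478.4  31.1 234.7] [ 0.761  0.32  -0.59   0.462 -1.35  -1.176] w 60.1 F [ 0.7  0.6 -0.1]
turn [ 0.2   0.17 -0.4 ] shift [-0.0029  0.0019  0.0845] |d| 0.085
time_s: 12.8
ee_pos: [470.0, -24.6, 174.2]
eef_rot: [1.619, -1.863, 0.675]
ft_force: [-0.1, 0.5, 0.1]
gripper_width: 60.2
now 12.8 [470.  -24.6 174.2] [ 0.679  0.357 -0.744  0.558 -1.162 -1.23 ] w 60.2 F [-0.1  0.5  0.1]
turn [-0.24  0.   -0.07] shift [-0.0003  0.0016  0.0018] |d| 0.002
pred tip [ 450.5 -169.    28.5] axis [-0.095 -0.701 -0.707]
pred tip [ 450.4 -168.9   28.4] axis [-0.095 -0.701 -0.707]
```

View pics/j.png

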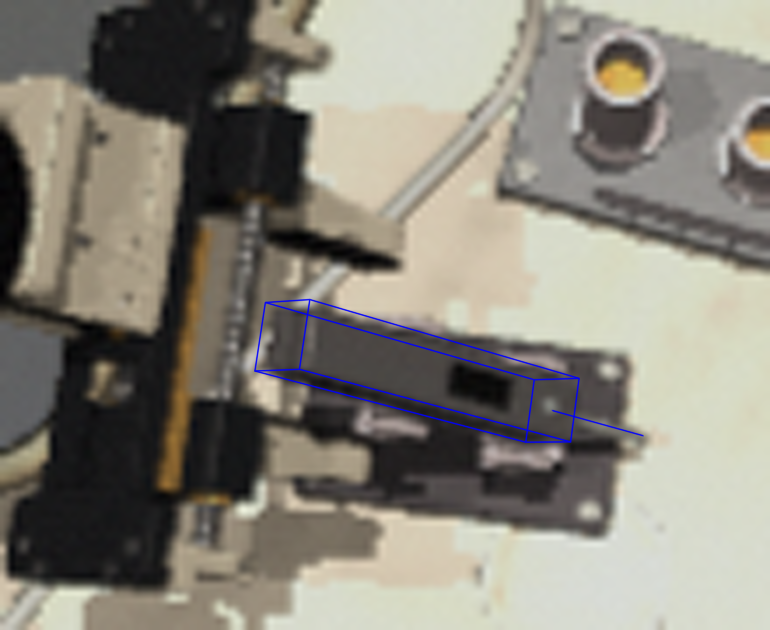

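View pics/j2.png

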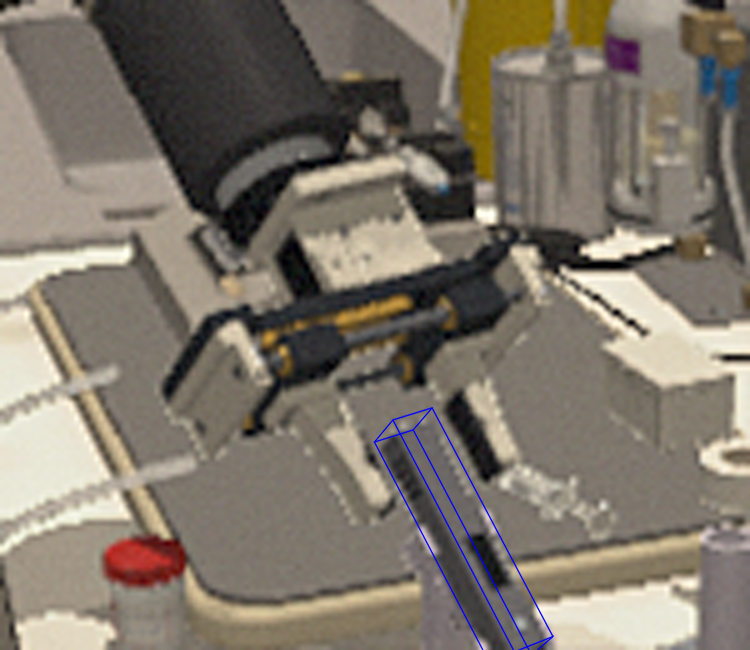

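```bash
python3 -m jog '[[[-0.2,0,0],[0,0.0016,0.003],0.06],[[-0.2,0,0],[0,0.0016,0.003],0.04],[[-0.2,0,0],[0,0.0016,0.003],0.026],[[-0.2,0,0],[0,0.0016,0.003],0.015],[[-0.2,0,0],[0,0.0016,0.003],0.015],[[-0.2,0,0],[0,0.0016,0.003],0.015],[[-0.2,0,0],[0,0.0016,0.003],0.015]]' 45; python3 - <<'E'
from c import *
tail=np.array([465.7,-43.7,154.3])
go(tail-a*24,n,a)
show("k","axial","top",(190,150,110,90),7)
E
```

```text
time_s: 13.78
ee_pos: [467.3, -27.4, 171.1]
eef_rot: [1.615, -1.861, 0.67]
ft_force: [0.9, -0.1, -0.3]
gripper_width: 23.6
now 13.775 [467.3 -27.4 171.1] [ 0.677  0.36  -0.75   0.557 -1.157 -1.232] w 23.6 F [ 0.9 -0.1 -0.3]
turn [ 0.05 -0.11 -0.01] shift [-0.0003 -0.0007 -0.0005] |d| 0.001
pred tip [ 446.6 -171.8   25.7] axis [-0.1   -0.701 -0.706]
```

View pics/k.png

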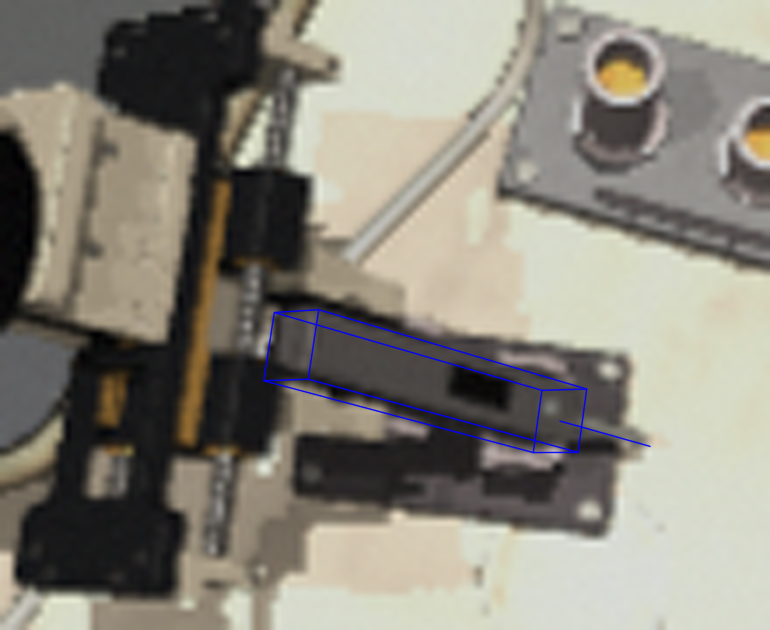

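```bash
python3 -m jog '[[[0,0,0],[0.01,0,0],0.015],[[0,0,0],[0.03,0,0],0.015],[[0,0,0],[0.06,0,0],0.015],[[0,0,0],[0.09,0,0],0.015],[[0,0,0],[0.09,0,0],0.015]]'; python3 - <<'E'
from plan import *
go([460,-150,345],d,-up)
E
```

```text
time_s: 14.45
ee_pos: [457.7, -91.9, 236.6]
eef_rot: [1.614, -1.865, 0.67]
ft_force: [-0.2, 0.4, -1.5]
gripper_width: 23.6
now 14.45 [457.7 -91.9 236.6] [ 0.572  0.225 -0.765  0.604 -1.227 -1.117] w 23.6 F [-0.2  0.4 -1.5]
turn [-4.000e-02 -4.499e+01 -2.000e-01] shift [ 0.1171 -0.0108 -0.0362] |d| 0.123
```

```bash
python3 -m jog '[[[0,-5,0],[0.02,0,0],0.015],[[0,-13,0],[0.045,-0.003,-0.01],0.015],[[0,-22,0],[0.07,-0.006,-0.02],0.015],[[0,-31,0],[0.095,-0.01,-0.03],0.015],[[0,-40,0],[0.117,-0.011,-0.036],0.015],[[0,-45,0],[0.117,-0.011,-0.036],0.015],[[0,-45,0],[0.117,-0.011,-0.036],0.015],[[0,-45,0],[0.117,-0.011,-0.036],0.015]]'; python3 - <<'E'
from plan import *
go([562,-220,330],d,-up)
E
```

```text
time_s: 15.45
ee_pos: [460.7, -148.5, 342.5]
eef_rot: [2.056, -2.37, 0.001]
ft_force: [-0.9, -0.1, -1.4]
gripper_width: 23.8
now 15.45 [ 460.7 -148.5  342.5] [ 0.098  0.008 -0.313  0.003 -1.253 -0.24 ] w 23.8 F [-0.9 -0.1 -1.4]
turn [ 0.13 -0.21 -0.07] shift [ 0.0565 -0.1104  0.0124] |d| 0.125
```

```bash
python3 -m jog '[[[0,0,0],[0.014,-0.03,0],0.015],[[0.1,-0.2,0],[0.032,-0.065,0.004],0.015],[[0.1,-0.2,0],[0.05,-0.1,0.01],0.015],[[0.1,-0.2,0],[0.0565,-0.11,0.0124],0.015],[[0.1,-0.2,0],[0.0565,-0.11,0.0124],0.015],[[0.1,-0.2,0],[0.0565,-0.11,0.0124],0.015]]'; python3 - <<'E'
from c import *
show("l","axial","scene",(215,60,150,130),5)
show("l2","axial","top",(230,100,130,100),6)
go([562,-220,280],d,-up)
E
```

```text
time_s: 16.2
ee_pos: [561.6, -218.9, 330.8]
eef_rot: [-2.059, 2.371, 0.001]
ft_force: [0.6, -0.2, -0.9]
gripper_width: 23.7
pred tip [ 561.8 -218.7  124.8] axis [ 0.001  0.001 -1.   ]
pred tip [ 562.  -218.7  125.2] axis [ 0.002  0.001 -1.   ]
now 16.3 [ 561.7 -219.1  331.5] [-4.900e-02  2.180e-01 -9.400e-02 -1.000e-03 -1.257e+00 -9.100e-02] w 23.9 F [-0.4  0.6 -1.3]
turn [-0.11  0.09  0.01] shift [ 0.001  -0.0003  0.0515] |d| 0.051
```

View pics/l.png

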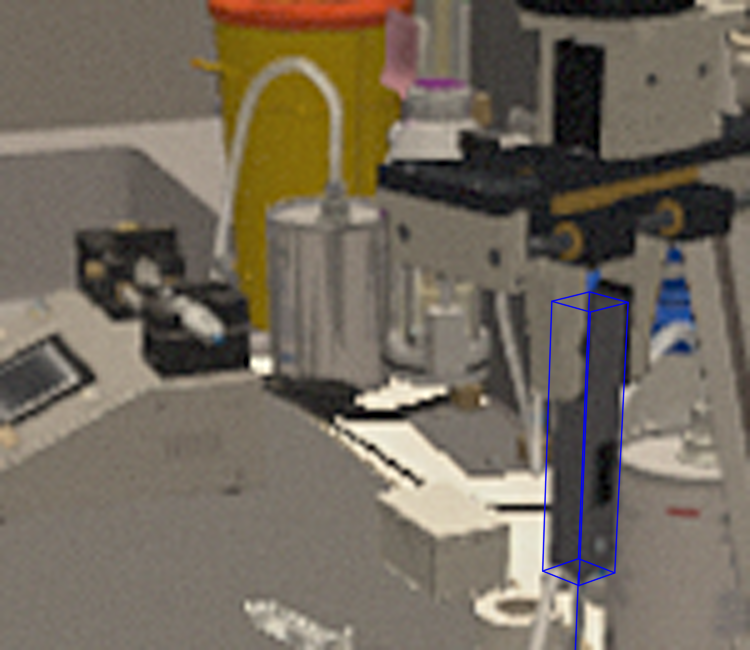

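View pics/l2.png

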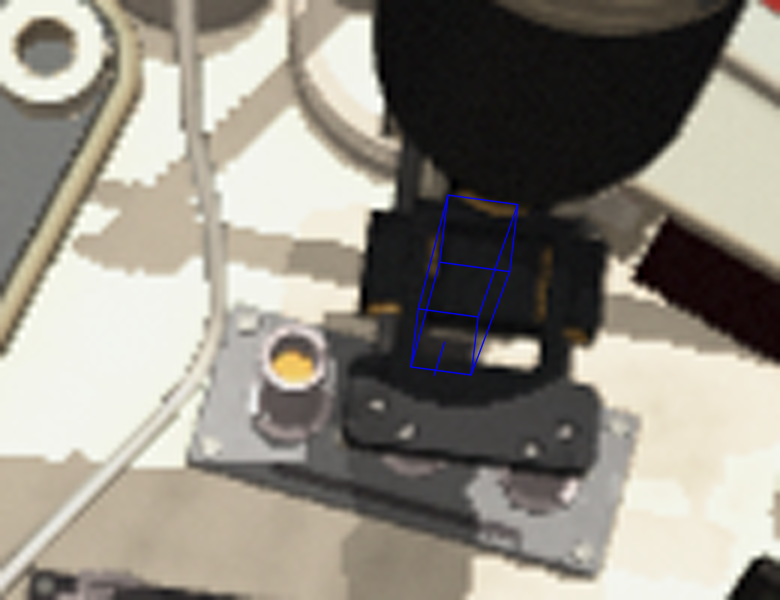

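```bash
python3 -m jog '[[[0,0.1,0],[0.001,-0.0003,0.03],0.015],[[0,0.1,0],[0.001,-0.0003,0.05],0.015],[[0,0.1,0],[0.001,-0.0003,0.055],0.015],[[0,0.1,0],[0.001,-0.0003,0.055],0.015]]'; python3 - <<'E'
from c import *
st=read_state(); print(st["ee_pos"],st["ft_force"])
p=get_image("scene");roi=(270,130,90,110);s=6;im=crop(p,roi,s)
cv2.imwrite("pics/n.png",im)
E
```

```text
time_s: 16.8
ee_pos: [562.5, -220.6, 276.6]
eef_rot: [-2.059, 2.371, -0.003]
ft_force: [-0.2, -0.4, -1.4]
gripper_width: 23.9
[ 562.48929925 -220.58217542  276.57139889] [-0.15740715 -0.35150518 -1.39818568]
```

View pics/n.png

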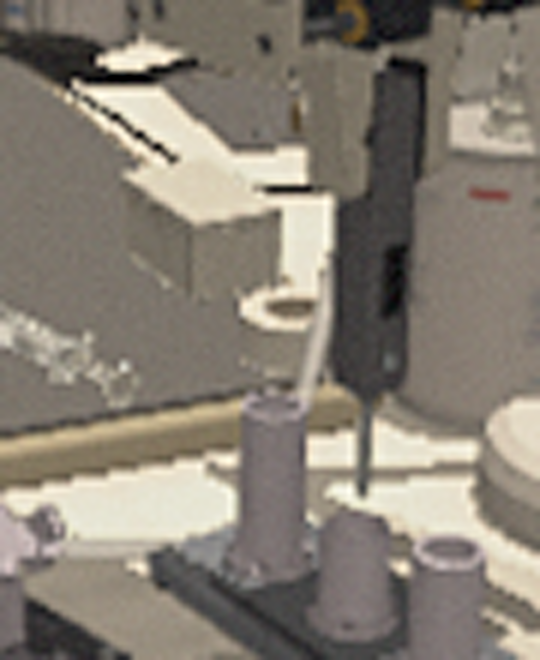

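```bash
python3 -m jog '[[[0,0,0],[0,0,0.014],0.015],[[0,0,0],[0,0,0.026],0.015],[[0,0,0],[0,0,0.028],0.015],[[0,0,0],[0,0,0.028],0.015]]' | grep -E "pos|force";  python3 -m jog '[[[0,0,0],[0,0,0.002],0.015],[[0,0,0],[0,0,0.002],0.015]]'| grep -E "pos|force"; python3 -m jog '[[[0,0,0],[0,0,0.002],0.015],[[0,0,0],[0,0,0.002],0.015]]'| grep -E "pos|force"
```

```text
ee_pos: [562.5, -220.8, 247.5]
ft_force: [0.3, -0.7, 0.1]
ee_pos: [562.5, -220.7, 245.9]
ft_force: [0.2, 0.3, -0.8]
ee_pos: [562.4, -220.7, 243.7]
ft_force: [0.3, 0.0, -0.3]
```

```bash
python3 -m jog '[[[0,0,0],[0,0,0.002],0.015],[[0,0,0],[0,0,0.002],0.015]]'| grep -E "pos|force"
```

```text
ee_pos: [562.4, -220.7, 241.6]
ft_force: [0.2, -0.3, -1.1]
```

```bash
python3 -m jog '[[[0,0,0],[0,0,0.002],0.015],[[0,0,0],[0,0,0.002],0.015]]'| grep -E "pos|force";python3 -m jog '[[[0,0,0],[0,0,0.002],0.015],[[0,0,0],[0,0,0.002],0.015]]'| grep -E "pos|force"
```

```text
ee_pos: [562.4, -220.7, 239.6]
ft_force: [0.4, -0.4, -1.4]
ee_pos: [562.4, -220.7, 237.6]
ft_force: [0.7, 0.0, -0.7]
```

```bash
python3 -m jog '[[[0,0,0],[0,0,0.002],0.015],[[0,0,0],[0,0,0.002],0.015]]'| grep -E "pos|force";python3 -m jog '[[[0,0,0],[0,0,0.0015],0.015],[[0,0,0],[0,0,0.0015],0.015]]'| grep -E "pos|force"
```

```text
ee_pos: [562.4, -220.7, 235.6]
ft_force: [-0.5, -0.3, -0.8]
ee_pos: [562.6, -220.8, 234.5]
ft_force: [-0.2, 0.4, 1.3]
```

```bash
python3 -m jog '[[[0,0,0],[0,0,0.002],0.015],[[0,0,0],[0,0,0.002],0.015]]'| grep -E "pos|force";python3 -m jog '[[[0,0,0],[0,0,0.0015],0.015],[[0,0,0],[0,0,0.0015],0.015]]'| grep -E "pos|force"
```

```text
ee_pos: [562.6, -220.8, 232.5]
ft_force: [0.5, 0.9, 1.0]
ee_pos: [562.6, -220.8, 230.9]
ft_force: [-0.4, 0.2, 3.0]
```

```bash
python3 -m jog '[[[0,0,0],[0,0,0.0015],0.015],[[0,0,0],[0,0,0.0015],0.015],[[0,0,0],[0,0,0.0015],0.015]]'| grep -E "pos|force";python3 -m jog '[[[0,0,0],[0,0,0],0.015],[[0,0,0],[0,0,0],0.015]]'| grep -E "pos|force"; python3 -m jog '[[[0,0,0],[0,0,0],0.015],[[0,0,0],[0,0,0],0.015]]'| grep -E "time|pos|force"
```

```text
ee_pos: [562.6, -220.8, 229.5]
ft_force: [0.2, 0.9, 3.0]
ee_pos: [562.6, -220.7, 229.4]
ft_force: [-0.1, -1.3, 4.4]
time_s: 20.48
ee_pos: [562.6, -220.7, 229.4]
ft_force: [-0.3, -0.1, 4.2]
```

```bash
python3 -m jog '[[[0,0,0],[0,0,-0.02],0.015],[[0,0,0],[0,0,-0.05],0.015],[[0,0,0],[0,0,-0.07],0.015],[[0,0,0],[0.02,0.003,-0.076],0.015],[[0,0,0],[0.045,0.007,-0.076],0.015],[[0,0,0],[0.0586,0.009,-0.076],0.015],[[0,0,0],[0.0586,0.009,-0.07],0.015],[[0,0,0],[0.0586,0.009,-0.065],0.015],[[0,0,0],[0.0586,0.009,-0.065],0.015]]'; python3 - <<'E'
from c import *
go([545.5,-277.5,265],d,-up)
p=get_image("scene");roi=(270,130,90,110);s=6;im=crop(p,roi,s)
cv2.imwrite("pics/o.png",im)
E
```

```text
time_s: 21.6
ee_pos: [545.1, -276.9, 293.3]
eef_rot: [2.06, -2.372, -0.001]
ft_force: [-0.8, -0.8, -0.9]
gripper_width: 23.8
now 21.6 [ 545.1 -276.9  293.3] [-0.151  0.255 -0.133 -0.    -1.184  0.01 ] w 23.8 F [-0.8 -0.8 -0.9]
turn [ 0.02  0.02 -0.02] shift [ 0.0005 -0.0005  0.0283] |d| 0.028
```

View pics/o.png

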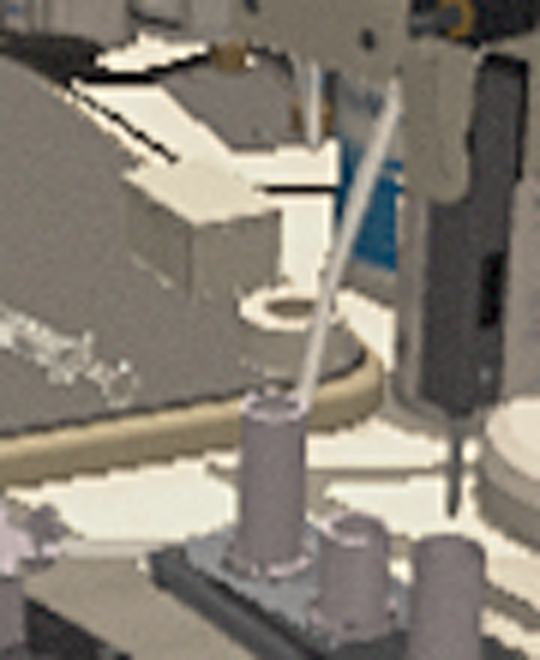

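```bash
python3 -m jog '[[[0,0,0],[0,0,0.014],0.015],[[0,0,0],[0,0,0.026],0.015],[[0,0,0],[0,0,0.028],0.015],[[0,0,0],[0,0,0.028],0.015]]' | grep -E "pos|force";  python3 -m jog '[[[0,0,0],[0,0,0.002],0.015],[[0,0,0],[0,0,0.002],0.015]]'| grep -E "pos|force"; python3 -m jog '[[[0,0,0],[0,0,0.002],0.015],[[0,0,0],[0,0,0.002],0.015]]'| grep -E "pos|force"
```

```text
ee_pos: [545.3, -277.5, 266.0]
ft_force: [0.5, 0.2, -1.3]
ee_pos: [545.3, -277.5, 264.4]
ft_force: [-0.4, -0.3, -0.4]
ee_pos: [545.2, -277.4, 262.1]
ft_force: [-0.5, 0.3, -1.7]
```

```bash
python3 -m jog '[[[0,0,0],[0,0,0.002],0.015],[[0,0,0],[0,0,0.002],0.015]]'| grep -E "pos|force"
```

```text
ee_pos: [545.2, -277.4, 260.1]
ft_force: [-0.4, -0.1, -0.8]
```

```bash
python3 -m jog '[[[0,0,0],[0,0,0.002],0.015],[[0,0,0],[0,0,0.002],0.015]]'| grep -E "pos|force";python3 -m jog '[[[0,0,0],[0,0,0.002],0.015],[[0,0,0],[0,0,0.002],0.015]]'| grep -E "pos|force"
```

```text
ee_pos: [545.2, -277.5, 258.1]
ft_force: [0.2, -0.7, -0.8]
ee_pos: [545.2, -277.4, 256.1]
ft_force: [1.0, 0.3, -0.7]
```

```bash
python3 -m jog '[[[0,0,0],[0,0,0.002],0.015],[[0,0,0],[0,0,0.002],0.015]]'| grep -E "pos|force";python3 -m jog '[[[0,0,0],[0,0,0.002],0.015],[[0,0,0],[0,0,0.002],0.015]]'| grep -E "pos|force"
```

```text
ee_pos: [545.4, -277.5, 254.5]
ft_force: [-0.2, 0.5, 1.5]
ee_pos: [545.5, -277.5, 252.5]
ft_force: [-0.4, -0.1, 2.7]
```

```bash
python3 -m jog '[[[0,0,0],[0,0,0.0025],0.015],[[0,0,0],[0,0,0.0025],0.015],[[0,0,0],[0,0,0.0025],0.015]]'| grep -E "pos|force";python3 -m jog '[[[0,0,0],[0,0,0],0.015],[[0,0,0],[0,0,0],0.015]]'| grep -E "pos|force"; python3 -m jog '[[[0,0,0],[0,0,0],0.015],[[0,0,0],[0,0,0],0.015]]'| grep -E "time|pos|force"
```

```text
ee_pos: [545.5, -277.5, 250.0]
ft_force: [-0.8, -0.6, 3.5]
ee_pos: [545.4, -277.5, 249.9]
ft_force: [-0.2, -0.3, 3.7]
time_s: 24.78
ee_pos: [545.4, -277.5, 249.9]
ft_force: [0.0, -0.2, 3.6]
```

```bash
python3 -m jog '[[[0,0,0],[0,0,-0.02],0.015],[[0,0,0],[0,0,-0.05],0.015],[[0,0,0],[-0.01,-0.001,-0.07],0.015],[[0,0,0],[-0.05,-0.007,-0.07],0.015],[[0,0,0],[-0.09,-0.012,-0.07],0.015],[[0,0,0],[-0.119,-0.0164,-0.066],0.015],[[0,0,0],[-0.119,-0.0164,-0.06],0.015],[[0,0,0],[-0.119,-0.0164,-0.06],0.015]]'; python3 - <<'E'
from c import *
go([578.3,-162,281],d,-up)
p=get_image("scene");roi=(250,110,90,110);s=6;im=crop(p,roi,s)
cv2.imwrite("pics/q.png",im)
E
```

```text
time_s: 25.78
ee_pos: [577.6, -161.9, 308.5]
eef_rot: [2.059, -2.372, -0.002]
ft_force: [-0.0, 0.4, -0.8]
gripper_width: 23.6
now 25.775 [ 577.6 -161.9  308.5] [ 0.052  0.227 -0.135 -0.    -1.21  -0.193] w 23.6 F [-0.   0.4 -0.8]
turn [ 0.08 -0.   -0.03] shift [ 0.     -0.0008  0.0275] |d| 0.027
```

View pics/q.png

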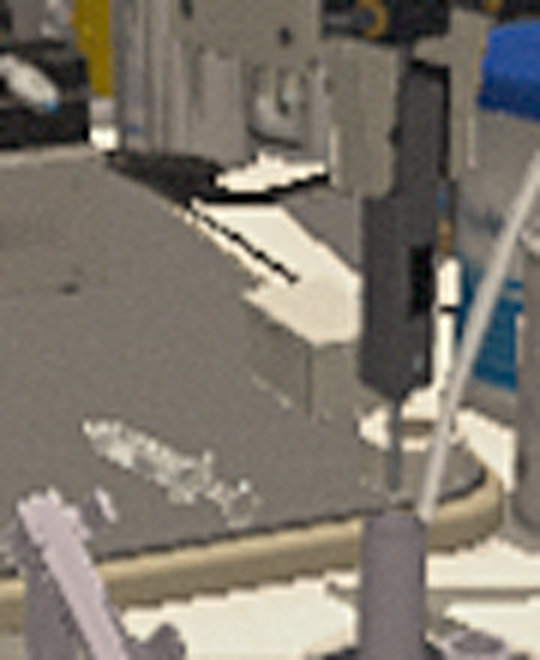

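```bash
python3 -m jog '[[[0,0,0],[0,-0.0005,0.014],0.015],[[0,0,0],[0,-0.0005,0.026],0.015],[[0,0,0],[0,-0.0005,0.028],0.015],[[0,0,0],[0,-0.0005,0.028],0.015]]' | grep -E "pos|force";  python3 -m jog '[[[0,0,0],[0,0,0.002],0.015],[[0,0,0],[0,0,0.002],0.015]]'| grep -E "pos|force"; python3 -m jog '[[[0,0,0],[0,0,0.002],0.015],[[0,0,0],[0,0,0.002],0.015]]'| grep -E "pos|force"
```

```text
ee_pos: [578.7, -162.2, 281.6]
ft_force: [-0.6, -0.2, -1.1]
ee_pos: [578.8, -162.0, 279.9]
ft_force: [-0.2, 0.0, -0.3]
ee_pos: [578.7, -162.0, 277.7]
ft_force: [0.2, 0.8, -1.5]
```

```bash
python3 -m jog '[[[0,0,0],[0,0,0.002],0.015],[[0,0,0],[0,0,0.002],0.015]]'| grep -E "pos|force"
```

```text
ee_pos: [578.7, -162.0, 275.6]
ft_force: [0.4, 0.2, -0.4]
```

```bash
python3 -m jog '[[[0,0,0],[0,0,0.002],0.015],[[0,0,0],[0,0,0.002],0.015]]'| grep -E "pos|force";python3 -m jog '[[[0,0,0],[0,0,0.002],0.015],[[0,0,0],[0,0,0.002],0.015]]'| grep -E "pos|force"
```

```text
ee_pos: [578.7, -162.0, 273.6]
ft_force: [-0.3, -0.3, -1.7]
ee_pos: [578.7, -162.0, 271.6]
ft_force: [-0.5, 0.2, -0.8]
```

```bash
python3 -m jog '[[[0,0,0],[0,0,0.002],0.015],[[0,0,0],[0,0,0.002],0.015]]'| grep -E "pos|force";python3 -m jog '[[[0,0,0],[0,0,0.002],0.015],[[0,0,0],[0,0,0.002],0.015]]'| grep -E "pos|force"
```

```text
ee_pos: [578.9, -162.1, 270.1]
ft_force: [0.0, -1.1, 1.5]
ee_pos: [578.9, -162.1, 268.0]
ft_force: [0.1, 0.6, 2.5]
```

```bash
python3 -m jog '[[[0,0,0],[0,0,0.0025],0.015],[[0,0,0],[0,0,0.0025],0.015],[[0,0,0],[0,0,0.0025],0.015]]'| grep -E "pos|force";python3 -m jog '[[[0,0,0],[0,0,0],0.015],[[0,0,0],[0,0,0],0.015]]'| grep -E "pos|force"; python3 -m jog '[[[0,0,0],[0,0,0],0.015],[[0,0,0],[0,0,0],0.015]]'| grep -E "time|pos|force"; python3 -c "
from plan import *
go([460,-150,345],d,-up)"
```

```text
ee_pos: [578.9, -162.0, 265.6]
ft_force: [-0.7, 0.3, 3.9]
ee_pos: [578.9, -162.0, 265.4]
ft_force: [-0.5, 0.5, 4.7]
time_s: 28.95
ee_pos: [578.9, -162.0, 265.4]
ft_force: [0.4, 0.4, 4.1]
now 28.95 [ 578.9 -162.   265.4] [ 0.052  0.256 -0.197  0.    -1.116 -0.193] w 24.0 F [0.4 0.4 4.1]
turn [-0.09 -0.   -0.04] shift [ 0.0048  0.1193 -0.0798] |d| 0.144
```

```bash
python3 -m jog '[[[0,0,0],[0,0,-0.02],0.015],[[0,0,0],[0,0,-0.05],0.015],[[0,0,0],[0,0.01,-0.075],0.015],[[0,0,0],[0.002,0.05,-0.08],0.015],[[0,0,0],[0.0048,0.09,-0.08],0.015],[[0,0,0],[0.0048,0.1193,-0.08],0.015],[[0,0,0],[0.0048,0.1193,-0.08],0.015]]'; python3 -c "
from plan import *
seat=np.array([467.3,-27.4,171.1])
go(seat+n*80-a*6,n,a)"
```

```text
time_s: 29.82
ee_pos: [457.8, -149.7, 345.0]
eef_rot: [-2.058, 2.372, -0.0]
ft_force: [0.2, 0.1, -0.8]
gripper_width: 23.9
now 29.825 [ 457.8 -149.7  345. ] [ 9.300e-02  1.000e-03 -3.120e-01 -1.000e-03 -1.257e+00 -2.340e-01] w 23.9 F [ 0.2  0.1 -0.8]
turn [-3.000e-02  4.504e+01 -6.000e-02] shift [-0.07    0.0079  0.1131] |d| 0.133
```

```bash
python3 -m jog '[[[0,6,0],[-0.005,0.001,0.005],0.015],[[0,15,0],[-0.018,0.002,0.02],0.015],[[0,24,0],[-0.035,0.004,0.045],0.015],[[0,33,0],[-0.05,0.006,0.07],0.015],[[0,42,0],[-0.065,0.008,0.095],0.015],[[0,45,0],[-0.07,0.008,0.113],0.015],[[0,45,0],[-0.07,0.008,0.113],0.015],[[0,45,0],[-0.07,0.008,0.113],0.015]]'; python3 - <<'E'
from c import *
seat=np.array([467.3,-27.4,171.1])
show("r","axial","top",(200,150,120,95),6.5)
go(seat+n*5-a*3,n,a)
E
```

```text
time_s: 30.82
ee_pos: [462.4, -79.5, 232.3]
eef_rot: [1.617, -1.864, 0.67]
ft_force: [-0.2, -0.2, 0.3]
gripper_width: 23.6
pred tip [ 442.  -223.5   86.5] axis [-0.099 -0.699 -0.708]
now 30.875 [462.3 -79.6 232.7] [ 0.59   0.24  -0.75   0.592 -1.23  -1.125] w 23.8 F [-0.4 -0.2 -0.7]
turn [-0.02  0.11 -0.14] shift [-0.0756  0.0026  0.0036] |d| 0.076
```

View pics/r.png

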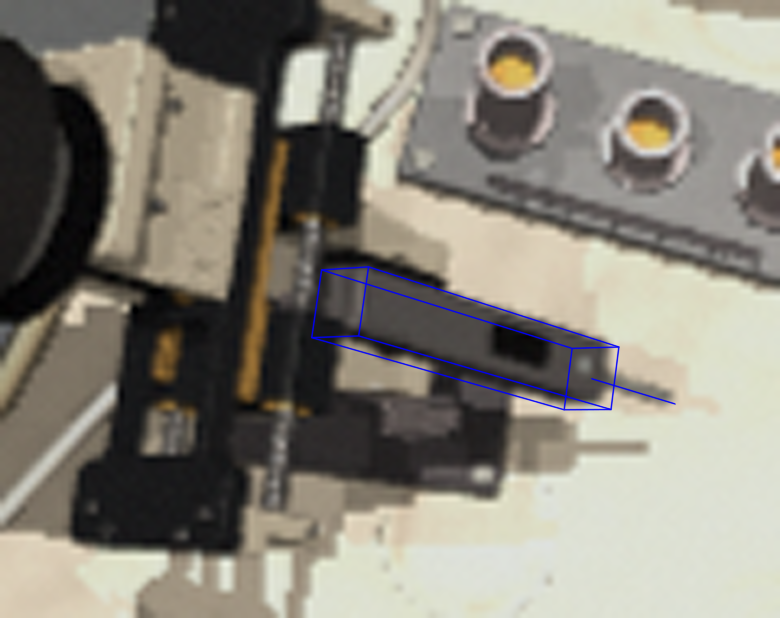

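```bash
python3 -m jog '[[[0,0.1,-0.1],[-0.02,0.0026,0.0036],0.015],[[0,0.1,-0.1],[-0.045,0.0026,0.0036],0.015],[[0,0.1,-0.1],[-0.065,0.0026,0.0036],0.015],[[0,0.1,-0.1],[-0.075,0.0026,0.0036],0.015],[[0,0.1,-0.1],[-0.075,0.0026,0.0036],0.015],[[0,0.1,-0.1],[-0.075,0.0026,0.0036],0.015]]'; python3 - <<'E'
from c import *
seat=np.array([467.3,-27.4,171.1])
go(seat-a*3,n,a)
E
```

```text
time_s: 31.62
ee_pos: [466.5, -29.3, 176.7]
eef_rot: [1.616, -1.86, 0.671]
ft_force: [-0.1, -0.1, -0.3]
gripper_width: 23.8
now 31.625 [466.5 -29.3 176.7] [ 0.675  0.349 -0.75   0.557 -1.166 -1.225] w 23.8 F [-0.1 -0.1 -0.3]
turn [-0.02 -0.12  0.02] shift [-0.0054 -0.0005 -0.0005] |d| 0.005
```

```bash
python3 -m jog '[[[0,-0.1,0],[-0.003,-0.0005,-0.0005],0.015],[[0,-0.1,0],[-0.0045,-0.0005,-0.0005],0.015],[[0,-0.1,0],[-0.0045,-0.0005,-0.0005],0.015]]' | grep -E "pos|force"; python3 -m jog '[[[0,0,0],[-0.001,0,0],0.015],[[0,0,0],[-0.001,0,0],0.015]]' | grep -E "pos|force"
```

```text
ee_pos: [467.6, -25.8, 173.8]
ft_force: [-0.6, -0.9, -1.6]
ee_pos: [467.6, -25.3, 173.3]
ft_force: [0.0, -0.9, 0.9]
```

```bash
python3 -m jog '[[[0,0,0],[0,0,0.001],0.015],[[0,0,0],[0,0,0.002],0.015],[[0,0,0],[0,0,0.002],0.015]]' | grep -E "pos|force"; python3 -m jog '[[[0,0,0],[0,0,0.001],0.015],[[0,0,0],[0,0,0.001],0.015]]' | grep -E "pos|force"
```

```text
ee_pos: [467.4, -26.8, 171.7]
ft_force: [1.1, -2.4, 2.4]
ee_pos: [467.3, -27.4, 171.1]
ft_force: [-0.5, -3.4, 5.0]
```

```bash
python3 -m jog '[[[0,0,0],[0,0,0],0.026],[[0,0,0],[0,0,0],0.03],[[0,0,0],[0,0,0],0.05],[[0,0,0],[0,0,0],0.06],[[0,0,0],[0,0,0],0.06]]'; python3 -m jog '[[[0,0,0],[0,0,-0.02],0.06],[[0,0,0],[0,0,-0.06],0.06],[[0,0,0],[0,0,-0.1],0.06],[[0,0,0],[0,0,-0.1],0.06]]'; python3 - <<'E'
from c import *
tip=np.array([447.9,-169.7,27])
P=np.stack([a,np.cross(n,a),n],1); o=tip-P@[90,0,12]
for cam,roi,s in (("scene",(200,120,150,130),5),("top",(205,150,150,100),5)):
    p=get_image(cam);im=crop(p,roi,s)
    if cam=="scene": draw(im,p,box(-90,40,-12,12,0,24)+[((40,0,12),(90,0,12))],(o,P),roi,s,(255,0,0))
    cv2.imwrite(f"pics/z_{cam}.png",im)
    for q in ("pot","bottle","bench_timer"): print(q,[(r["score"],r["location"]) for r in recognise(p,q)][:1])
E
```

```text
time_s: 33.5
ee_pos: [467.4, -27.2, 170.9]
eef_rot: [1.618, -1.862, 0.67]
ft_force: [0.5, -0.2, 0.0]
gripper_width: 54.5
time_s: 34.0
ee_pos: [478.6, 45.1, 243.0]
eef_rot: [1.621, -1.864, 0.672]
ft_force: [-0.7, -0.1, -0.8]
gripper_width: 60.0
pot [(0.71, [400.9, 106.6, 39.6])]
bottle [(0.56, [514.6, -431.5, 96.8])]
bench_timer [(0.64, [464.4, -385.3, 39.9])]
pot [(0.67, [444.9, -100.8, 11.6])]
bottle [(0.64, [525.7, -412.1, 91.0])]
bench_timer [(0.89, [466.3, -391.9, 43.6])]
```

View pics/z_scene.png

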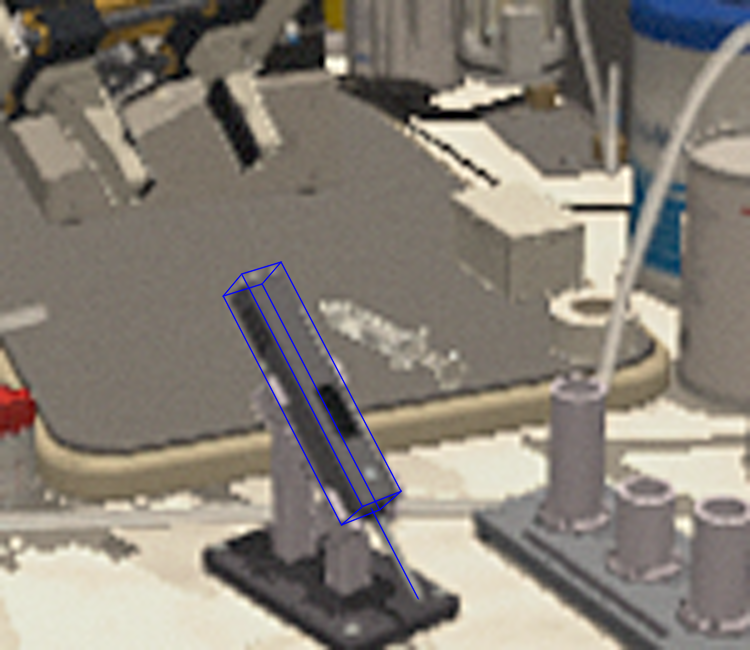

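View pics/z_top.png

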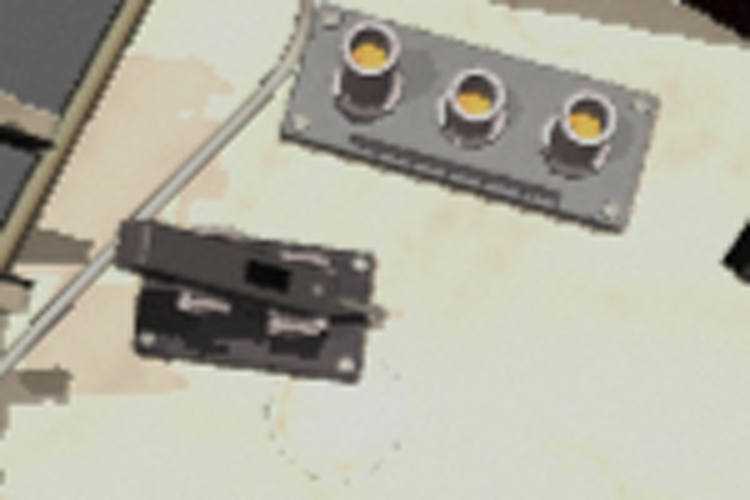

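The scene view shows the probe seated as it was the first time: bar from (235,285) to (385,510), rod through the fork and tip near (418,598). The pictures show the gripper clear of the probe. The bottle, pot and timer read where they started, apart from one weak pot report in the top view that landed on the rest. I'm handing the job in.

```bash
python3 -c "
from bench import *
print(finish_job())"
```

```text
the job is handed in; nothing more can be done
None
```

The job is done and handed in at about 34 s of the 72 s allowed, in the order you asked; `finish_job` gave no verdict.

- **First rest and regrasp:** I laid the probe in the sloping rest with its tip down the slope, let go and backed off. I then took it again over the last 40 mm or so of its tail and turned it to point straight down.
- **Collars:** I pressed the lowest, then the middle, then the tallest. The plate travels below are estimates from the height the arm moved and the wrist force, as I had no direct reading. The force readings vary by about 0.5 N.

| Collar | Estimated travel | Push | Hold |
|---|---|---|---|
| Lowest | 4.5–5 mm | about 5 N | 0.5 s or more |
| Middle | 4–5 mm | about 4.6 N | 0.5 s or more |
| Tallest | 4–5 mm | about 5 N | 0.5 s or more |

- **Final rest:** I laid the probe back in the rest, tip down the slope, let go and drew the gripper back 100 mm.

**Last checks:**
- Both pictures show the probe seated in the rest as it was the first time, with the gripper clear of it.
- The bottle and timer read within a few millimetres of where they started in the top view.
- The pot was not re-measured well. The top view reported it on the rest, which is a false match. The scene view put it at (401, 107) mm against (416, 107) at the start, but those are different cameras seeing different sides of it. The arm passed well above the pot and never touched it.

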